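Wedge the rocking shaker

ROBOT

A 6-joint arm with a two-finger parallel gripper is mounted at the origin on the work surface. World frame = base frame: x ahead of the robot, y to its left, z up, the work surface at z = 0. Lengths are in m, angles in rad, forces in N, time in s.
With the tool pointing down it reaches from about 0.275 to 0.725 m from the base axis. Payload 5.6 kg.
Tool frame: the origin (TCP) lies at the very end of the fingers, on their centre line; the grasp point (between the pads) lies 19 mm behind it; z points along the fingers, y is the direction in which the jaws open and shut (so a half turn about z gives the same grasp; the last joint's range is limited). The gripper opens to 85 mm and grips with 20 to 120 N. Pads are 22 mm wide; open, the fingers measure 114 mm over their backs; the gripper's body (76 mm by 85 mm) begins 54 mm behind the grasp point. The pads swing forward as they close: fully open they stand 13 mm farther back than shut.
Start: joints at [1.555, 0.255, 0.108, 0, -1.424, -0.285], TCP at [0.163, 0.525, 0.231] pointing down, gripper open.
Joint ranges: [-2.95, 2.95], [-1.21, 1.97], [-1.09, 1.5], [-2.87, 1.71], [-2.94, -0.07], [-3.05, 3.05]. Speed limits (rad/s): [2.57, 2.57, 3.14, 3.14, 3.14, 3.14].

INTERFACE

Orientations are given as a unit quaternion [w, x, y, z].
In Python, from station import bot gives the robot as it stands.
- The arm moves only by the tool jog_arm, never from a script. Its argument "series" is a list of rows, each an object of numbers: "ax", "ay", "az": the turn, a rotation vector about the tool's x, y, z in rad; "dx", "dy", "dz": the shift along the tool's x, y, z in cm; "hand": the closure in counts, from 0 (fully open) to 255 (shut). A call has 1 to 12 rows; each row is the pose to reach, as a shift and turn from the pose commanded when the call began, along the tool's axes at that moment; what a row does not reach only later rows make up. A row lasts 1/10 s, in which the tool goes at most 50 mm and 8.59 degrees, less where a joint would pass 70% of its speed; a pose out of reach is approached as far as the arm can. A call with a gripper value outside its range is refused whole. The fingers move at their own pace and stop on an object; the grip force is fixed at half the most. Time passes only in rows, so rows that repeat a pose let the fingers close. It gives the time, the measured TCP pose, the force and the opening at its end, in the units of the state.
- bot.sense(): the state, without advancing time (a new reading comes with each control period).
- bot.get_image(name): name is "scene" or "top" or "wrist"; returns a dict with "frame" (384x512x3 uint8, blue, green, red), "z_map" (384x512 float32, m along the optical axis (not along the pixel's ray), 0 where there is no reading), "fovy" (degrees; the focal length in pixels is half the picture's height over the tangent of half this angle, whatever the lens; pixels are square), "cx", "cy" (the principal point, pixels), "extrinsics" (4x4, takes a point from camera to world coordinates); the wrist camera has in their place "tool_from_camera" (4x4, takes a point from camera to tool coordinates, whose origin is the TCP and whose axes are the flange's). Camera axes: x right, y down, z forward; pixel columns grow to the right and rows downward; lengths in m; the calibration is good to about 2 mm. A picture is of the moment at which its call begins: read the wrist's pose just before it.
- bot.close_job(): hands the job in, once; it reports no verdict.
Trained networks look in a picture, given as the dict that the camera call returned (one of the last four; its "shot" number tells which), for a name from the list of things; names that differ only in an ending like _2 or _b are one class to them, and where a whole thing is asked for, a point or a joint stands for the part that bears it (a point fixed in the world has none). Each returns a list of dicts, best first, with "conf" (0 to 1); they miss things now and then, are a little off and sometimes report something else, mostly with a low value. They report only what shows in the picture. A call takes as long as a camera call. They do not tell look-alikes from the thing itself.
- bot.boxes_of(picture, query): "bbox" ([left, top, right, bottom] in pixels, round what is visible of it).
- bot.silhouettes(picture, query): "pixels" (384x512 bool, what is visible of it) and "bbox" ([left, top, right, bottom] in pixels, round what is visible of it).
- bot.mark_of(picture, query): "uv" ([column, row] in pixels: a listed point, or the origin of a listed thing).
The state is a dict: "time_s": time; "joints": joint angles; "joint_vel": joint speeds; "effort": joint torques, N m; "tcp_pos": TCP position; "tcp_rot": TCP orientation; "contact_force": force on the tool from outside, world axes, zero at the start; "moment": the same for the moment, N m; "opening": opening from 0.0 (shut) to 1.0 (fully open).
Only numpy, scipy, OpenCV 4.12 (cv2) and the standard library are available. Lean on these libraries where they do the work, as an engineer would, in place of code of your own. Each camera call takes 0.05 s, during which the arm holds its last target.

TASK

The low white shaker rocks because its screw foot at the left front corner is too short. Without picking anything up, push the grey wedge, thin end first, along the bench and in under that foot just until it takes up the gap, not so far that it jacks the shaker up, then press down firmly with your fingertips on the top of the shaker over that foot to prove that it no longer rocks. Leave the wedge in place and the shaker standing where it is, and disturb nothing else on the bench.

Things in the scene. Friction and masses are not known exactly. Their poses are not given: they have to be found in the camera images.
- shaker: Low white instrument, case 240 x 200 mm (x by y), flat grey top 75 mm and case underside 22 mm above the bench, 2.0 to 2.8 kg, loose, on four round-bottomed rubber feet. Origin: centre of the case at bench level; x to its back, y to its left, z up. A white tube rack with capped tubes, fixed on its top at the right rear, reaches 160 mm above the bench, over 90 mm from the left front corner
- short_foot (a point): On the axis of the short foot (left front: -x, +y; 24 mm across, 25 mm in from the left side and front), at the case's underside, 22 mm above the bench; axes as the shaker's. The shaker stands level on its other three feet; this one hangs 3 to 7 mm clear of the bench, differently every time
- corner_top (a point): The place to press: on the shaker's flat top, 75 mm above the bench, straight above the short foot; axes as the shaker's. Unwedged, 4 to 7 N here tips the shaker down until the foot lands; once wedged it does not give. 10 N is a firm press
- wedge: Plain grey plastic wedge lying on the bench left of the shaker, 120 mm long, 50 mm wide, rising evenly from 2 mm at the thin end to 14 mm at the thick end (1 in 10), with a square lip across the thick end, 10 mm long, 20 mm high; 60 g. Origin: centre of its underside, 60 mm from either end; x points to the thin end, z up
- wedge_back (a point): The place to push: middle of the wedge's upright back face, 60 mm from its centre, 10 mm above the bench; axes as the wedge's. The wedge slides easily (under 1 N); the push rises to 3 to 8 N once it has met the foot and bears. Friction then holds it
- dish: shallow white round plastic dish, 90 mm across, 16 mm high; bystander; origin at the centre of its underside
- vial: small amber glass jar with white cap, 32 mm across, 60 mm high; bystander; origin at the centre of its underside
- beaker: glass beaker, 70 mm across, 85 mm high; bystander; origin at the centre of its underside
- tip_box: grey and white plastic box, 122 x 87 x 63 mm; bystander; origin at the centre of its underside
- marker: black marker pen lying down, 14 mm thick, 120 mm long; bystander; origin at its middle
- small_rack: small empty white tube rack, 140 x 50 x 50 mm; bystander; origin at the centre of its underside
Not all that is in view belongs to the job. Of the things that look like the wedge, the smallest one is meant.

How it is judged:
By the outcome, as a careful person would: the job done as asked, in the order asked, and still so for the second after the job is handed in, with the robot touching nothing.
It also fails if it takes over 72 s, if anything falls off the work surface, if the arm or the gripper's body presses on something with over 40 N, if the wrist force passes 120 N, or if a joint passes its speed limit or range.

## Working session

There is one attempt and no reset: what is moved stays moved. The work goes in short steps, Python scripts to look and compute and a tool call to move; the robot and the scene stay as the last step left them, time stands still between calls to the robot, and variables do not carry over. Pictures are saved under pics/ and viewed, and the job is handed in when it is done.

Besides the shell and the picture viewer there is one more tool, called after "Request:" by a JSON object that holds its "api" and its "payload", one argument or row to a line. jog_arm: Moves the arm, as the interface text tells. Its arguments: {"type":"object","properties":{"series":{"type":"array","items":{"type":"object","properties":{"ax":{"type":"number"},"ay":{"type":"number"},"az":{"type":"number"},"dx":{"type":"number"},"dy":{"type":"number"},"dz":{"type":"number"},"hand":{"type":"number"}}}}},"required":["series"]}

```bash
ls; mkdir -p pics; cat > h.py <<'E'
import numpy as np, cv2
from station import bot
from scipy.spatial.transform import Rotation as R
def rot(q): return R.from_quat([q[1],q[2],q[3],q[0]]).as_matrix()
def ext(im,s=None):
    if 'extrinsics' in im: return np.array(im['extrinsics'])
    T=np.eye(4);T[:3,:3]=rot(s['tcp_rot']);T[:3,3]=s['tcp_pos']
    return T@np.array(im['tool_from_camera'])
def cloud(im,s=None):
    z=im['z_map'];h,w=z.shape
    f=h/2/np.tan(np.radians(im['fovy'])/2)
    u,v=np.meshgrid(np.arange(w),np.arange(h))
    P=np.stack([(u-im['cx'])/f*z,(v-im['cy'])/f*z,z],-1)
    T=ext(im,s); W=P@T[:3,:3].T+T[:3,3]; W[z<=0]=np.nan
    return W
def proj(im,p,s=None):
    T=np.linalg.inv(ext(im,s));c=T[:3,:3]@np.array(p)+T[:3,3]
    f=im['z_map'].shape[0]/2/np.tan(np.radians(im['fovy'])/2)
    return c[0]/c[2]*f+im['cx'],c[1]/c[2]*f+im['cy']
E
python3 - <<'E'
from h import *
s=bot.sense();print(s)
for n in ["scene","top","wrist"]:
    im=bot.get_image(n); cv2.imwrite(f"pics/{n}0.png",im['frame'])
    import pickle; pickle.dump((s,im),open(f"{n}0.pkl","wb"))
    print(n,im['fovy'],im['cx'],im['cy'])
    for q in ["shaker","wedge","short_foot","corner_top","wedge_back"]:
        try:
            print(q,[(b['bbox'],round(b['conf'],2)) for b in bot.boxes_of(im,q)],[(np.round(b['uv'],1),round(b['conf'],2)) for b in bot.mark_of(im,q)])
        except Exception as e: print(q,e)
E
```

```text
pics
{'time_s': 0.0, 'joints': array([ 1.55461634e+00,  2.55727794e-01,  1.06991761e-01, -5.12148145e-04,
       -1.42390574e+00, -2.84613844e-01]), 'joint_vel': array([ 1.53723032e-03,  1.26571750e-03,  1.02854558e-03, -9.93572939e-04,
        4.34722404e-05, -3.66305617e-05]), 'effort': array([-1.05525356e-03, -3.86643612e+01,  2.37946433e+01,  5.36568493e+00,
       -6.20301566e-03,  9.52243340e-06]), 'tcp_pos': array([0.16272939, 0.5248416 , 0.23039517]), 'tcp_rot': array([ 9.48316150e-04,  9.88705582e-01, -1.49867797e-01, -1.27530377e-04]), 'contact_force': array([ 0.19659692,  0.31428241, -0.22991442]), 'moment': array([-0.02326807,  0.02945681,  0.01466541]), 'opening': 0.9974008897776163}
scene 46.84445123027983 255.7513381806283 192.18365490183126
shaker [([193.4, 202.3, 288.6, 288.7], 0.64)] [(array([237.7, 253.8]), 0.84)]
wedge [([287.2, 203.5, 334.3, 221.4], 0.89), ([244.1, 169.7, 297.0, 195.6], 0.58), ([197.5, 201.2, 287.6, 288.5], 0.16)] [(array([273. , 182.6]), 0.91), (array([289.9, 144.2]), 0.88), (array([308.9, 214.6]), 0.58)]
short_foot [([194.1, 199.0, 287.8, 285.9
[... 781 characters left out ...]
ray([213.3, 217.5]), 0.84), (array([156.2, 278.4]), 0.65)]
short_foot [([241.9, 92.4, 317.9, 179.2], 0.78)] [(array([253., 157.]), 0.6)]
corner_top [([240.8, 93.8, 321.3, 179.4], 0.67)] [(array([250.9, 154.9]), 0.69)]
wedge_back [([184.1, 202.8, 242.8, 232.3], 0.86), ([186.4, 147.6, 224.0, 167.8], 0.77), ([126.1, 253.1, 181.7, 304.6], 0.58)] [(array([173.3, 261. ]), 0.96), (array([191.1, 152.4]), 0.69), (array([240.2, 213.7]), 0.68)]
wrist 67.57396704899544 257.6116502852551 194.42247277200798
shaker [] []
wedge [([343.1, 17.4, 493.5, 170.8], 0.98)] [(array([402.6,  98.7]), 0.82)]
short_foot [] []
corner_top [] []
wedge_back [([343.9, 15.3, 494.6, 171.8], 0.9)] [(array([465.4,  32.8]), 0.9)]
```

```bash
python3 - <<'E'
from h import *
import pickle
s,im=pickle.load(open("top0.pkl","rb"))
f=im['frame'];cv2.imwrite("pics/t1.png",cv2.resize(f[80:320,80:400],None,fx=2.5,fy=2.5,interpolation=cv2.INTER_CUBIC))
s,im=pickle.load(open("scene0.pkl","rb"))
f=im['frame'];cv2.imwrite("pics/s1.png",cv2.resize(f[120:300,150:390],None,fx=3.3,fy=3.3,interpolation=cv2.INTER_CUBIC))
E
```

```text
(no output)
```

View pics/top0.png

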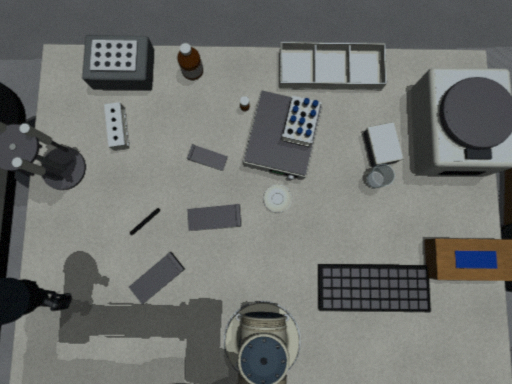

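View pics/t1.png

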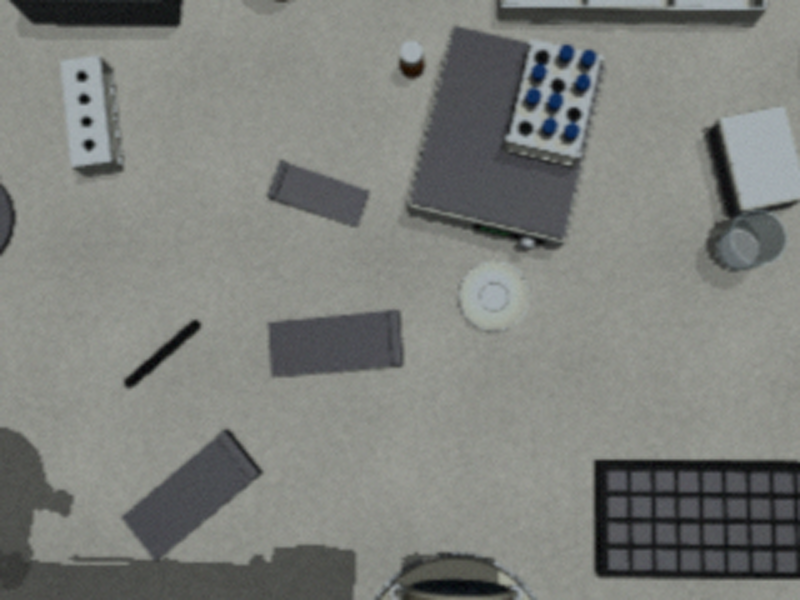

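View pics/s1.png

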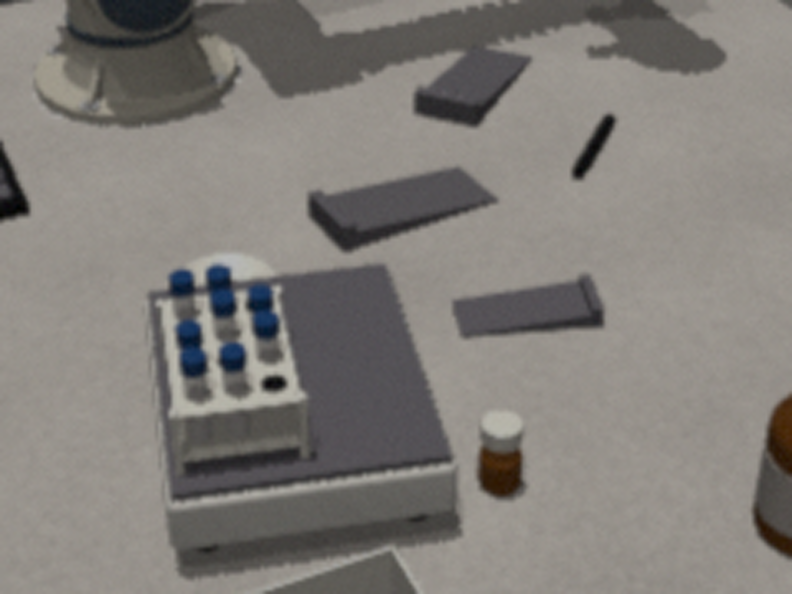

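View pics/wrist0.png

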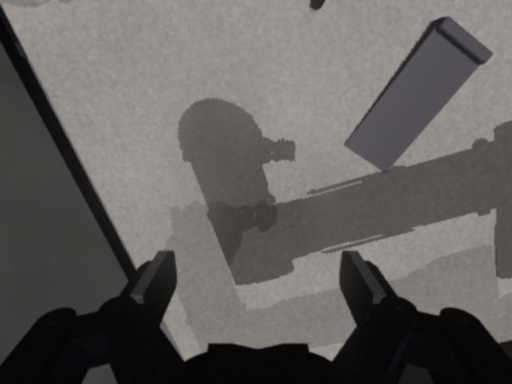

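View pics/scene0.png

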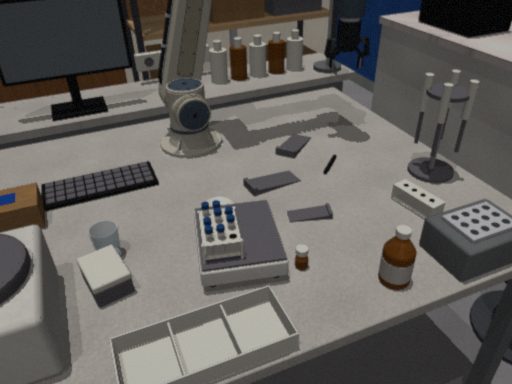

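The three look-alikes in the top view are grey wedges at (207,157), (214,217) and (156,278). The one at (207,157), left of the shaker with its thin end towards it, looks smallest. I'll measure all three along with the shaker.

```bash
python3 - <<'E'
from h import *
import pickle
for n in ["top","scene"]:
    im=bot.get_image(n); W=cloud(im)
    print(n,'cam',im['extrinsics'][:3][:,3] if not isinstance(im['extrinsics'],list) else '')
    for b in bot.silhouettes(im,"wedge"):
        m=b['pixels']&np.isfinite(W[...,0])
        P=W[m]; (c,sz,a)=cv2.minAreaRect(P[:,:2].astype(np.float32)*1000)
        print('wedge',round(b['conf'],2),np.round(b['bbox']),np.round(c,1),np.round(sz,1),round(a,2),'z',np.round(np.percentile(P[:,2],[5,50,95]),4))
    for b in bot.silhouettes(im,"shaker"):
        m=b['pixels']&np.isfinite(W[...,0])
        P=W[m]; P=P[(P[:,2]>.068)&(P[:,2]<.082)]
        (c,sz,a)=cv2.minAreaRect(P[:,:2].astype(np.float32)*1000)
        print('shaker',round(b['conf'],2),np.round(b['bbox']),np.round(c,1),np.round(sz,1),round(a,2),np.median(P[:,2]))
        print(cv2.boxPoints((c,sz,a)))
    for q in ["wedge","wedge_back","corner_top","short_foot","shaker","dish","vial"]:
        for b in bot.mark_of(im,q):
            u,v=np.round(b['uv']).astype(int); print(q,round(b['conf'],2),(u,v),np.round(W[v,u],4))
    if n=="top":
        f=im['frame'][130:185,170:260];cv2.imwrite("pics/close1.png",cv2.resize(f,None,fx=8,fy=8,interpolation=cv2.INTER_CUBIC))
E
```

```text
top cam [0.26883179 0.02353248 1.24844141]
wedge 0.91 [130. 254. 181. 305.] [179.7 326.7] [ 69.6 168.2] 40.58 z [0.0017 0.0107 0.0264]
wedge 0.7 [187. 204. 241. 233.] [368.3 155.4] [ 71.4 166.5] 5.92 z [0.002  0.0107 0.0258]
wedge 0.57 [187. 145. 226. 172.] [559.3 181.8] [115.7  47.3] 72.92 z [0.0006 0.0077 0.0176]
shaker 0.55 [244.  90. 318. 180.] [625.2 -56.9] [194.9 233.4] 77.07 0.07414734195625428
[[ 489.651    -125.7241  ]
 [ 717.1526   -177.93912 ]
 [ 760.7477     12.005394]
 [ 533.2461     64.22041 ]]
wedge 0.85 (np.int64(204), np.int64(157)) [0.5604 0.1901 0.0083]
wedge 0.8 (np.int64(212), np.int64(218)) [0.3646 0.1585 0.0125]
wedge 0.56 (np.int64(156), np.int64(278)) [0.1791 0.3254 0.0072]
wedge 0.21 (np.int64(118), np.int64(130)) [0.6339 0.4562 0.0496]
wedge_back 0.93 (np.int64(190), np.int64(150)) [0.5808 0.2344 0.0164]
wedge_back 0.86 (np.int64(237), np.int64(214)) [0.3769 0.0801 0.025 ]
wedge_back 0.75 (np.int64(175), np.int64(259)) [0.2375 0.266  0.0256]
wedge_back 0.3 (np.int64(381), np.int64(146)) [ 0.59   -0.3636  0.0592]
corner_top 0.63 (np.int64(252), np.int64(156)
[... 1058 characters left out ...]
6629 -0.3673  0.0575]
wedge 0.67 (np.int64(328), np.int64(212)) [0.5911 0.2224 0.0158]
wedge 0.61 (np.int64(293), np.int64(147)) [0.2094 0.3081 0.0109]
wedge_back 0.96 (np.int64(249), np.int64(186)) [0.3843 0.0713 0.0195]
wedge_back 0.91 (np.int64(327), np.int64(211)) [0.5783 0.2273 0.009 ]
wedge_back 0.86 (np.int64(286), np.int64(150)) [0.2395 0.266  0.0241]
corner_top 0.69 (np.int64(260), np.int64(205)) [0.5558 0.0342 0.0737]
short_foot 0.58 (np.int64(261), np.int64(221)) [0.6182 0.0099 0.0731]
shaker 0.68 (np.int64(238), np.int64(257)) [ 0.7183 -0.09    0.0745]
dish 0.6 (np.int64(220), np.int64(210)) [ 0.6424 -0.1004  0.1581]
vial 0.81 (np.int64(306), np.int64(268)) [0.7461 0.0711 0.001 ]
```

View pics/close1.png

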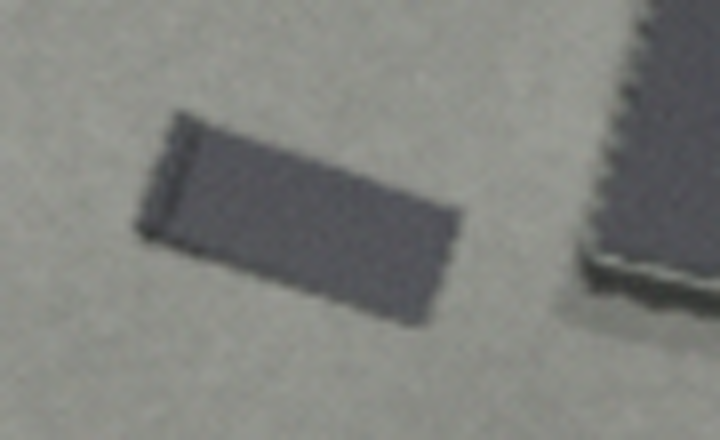

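```bash
python3 - <<'E'
from h import *
import pickle
s,im=pickle.load(open("wrist0.pkl","rb"))
print(np.round(im['tool_from_camera'],3)); Rm=rot(s['tcp_rot']);print(np.round(Rm,3))
# target TCP
for t in [(0.45,0.12,0.30)]:
    print(np.round(Rm.T@(np.array(t)-s['tcp_pos'])*100,2))
    s2=dict(s);s2['tcp_pos']=np.array(t)
    for p in [(0.552,0.036,0.075),(0.58,0.235,0.02),(0.545,0.125,0),(0.7,0.04,0.075)]: print(np.round(proj(im,p,s2)))
E
```

```text
[[ 0.    -0.947 -0.323  0.083]
 [ 1.     0.001 -0.001 -0.001]
 [ 0.001 -0.323  0.947 -0.143]
 [ 0.     0.     0.     1.   ]]
[[ 0.955 -0.296 -0.001]
 [-0.296 -0.955 -0.002]
 [ 0.     0.002 -1.   ]]
[39.43 30.17 -6.9 ]
[301.  61.]
[151.  91.]
[236.  92.]
[261. -91.]
```

```bash
cat >> h.py <<'E'
def shift(t,s=None):
    s=s or bot.sense(); return np.round(rot(s['tcp_rot']).T@(np.array(t)-s['tcp_pos'])*100,2)
E
python3 - <<'E'
from h import *
print(shift((0.52,0.12,0.30)))
E
```

```text
[46.11 28.13 -6.87]
```

Request:
{"api": "jog_arm", "payload": {
  "series": [
    {"dx":3.5,"dy":2.1,"dz":-2},
    {"dx":7.5,"dy":4.5,"dz":-4},
    {"dx":11.5,"dy":7,"dz":-6},
    {"dx":15.5,"dy":9.5,"dz":-6.9},
    {"dx":19.5,"dy":12,"dz":-6.9},
    {"dx":23.5,"dy":14.5,"dz":-6.9},
    {"dx":27.5,"dy":17,"dz":-6.9},
    {"dx":31.5,"dy":19.5,"dz":-6.9},
    {"dx":35.5,"dy":22,"dz":-6.9},
    {"dx":39.5,"dy":24.5,"dz":-6.9},
    {"dx":43.5,"dy":26.7,"dz":-6.9},
    {"dx":46,"dy":28.1,"dz":-6.9}
  ]
}}

```text
invalid input
```

Request:
{"api": "jog_arm", "payload": {
  "series": [
    {"dx":0,"hand":200},
    {"dx":0,"hand":200},
    {"dx":0,"hand":200}
  ]
}}

```text
invalid input
```

```bash
python3 - <<'E'
from h import *
import pickle
s=bot.sense();im=bot.get_image("wrist");pickle.dump((s,im),open("w1.pkl","wb"))
print(s['tcp_pos'],s['opening'],s['contact_force'])
cv2.imwrite("pics/w1.png",cv2.resize(im['frame'],(768,576)))
W=cloud(im,s)
for q in ["wedge","shaker"]:
  for b in bot.silhouettes(im,q):
    P=W[b['pixels']&np.isfinite(W[...,0])]
    if q=="shaker": P=P[(P[:,2]>.065)&(P[:,2]<.085)]
    (c,sz,a)=cv2.minAreaRect(P[:,:2].astype(np.float32)*1000)
    print(q,round(b['conf'],2),np.round(b['bbox']),np.round(c,1),np.round(sz,1),round(a,2),'z',np.round(np.percentile(P[:,2],[5,50,95]),4));print(cv2.boxPoints((c,sz,a)))
for q in ["wedge","wedge_back","corner_top","short_foot"]:
  for b in bot.mark_of(im,q):
    u,v=np.round(b['uv']).astype(int);print(q,round(b['conf'],2),(u,v),np.round(W[v,u],4))
E
```

```text
[0.16293115 0.52531366 0.23129736] 0.9997932496794364 [ 0.33007107 -1.23517753 -0.08387224]
wedge 0.93 [342.  19. 497. 174.] [181.6 317.9] [ 85.2 182.3] 39.86 z [0.0036 0.0122 0.0274]
[[ 90.494125 360.59836 ]
 [207.35931  220.65483 ]
 [272.75006  275.26187 ]
 [155.88486  415.20538 ]]
wedge 0.74 (np.int64(406), np.int64(101)) [0.1851 0.3329 0.011 ]
wedge_back 0.79 (np.int64(465), np.int64(36)) [0.2357 0.2712 0.0277]
```

View pics/w1.png

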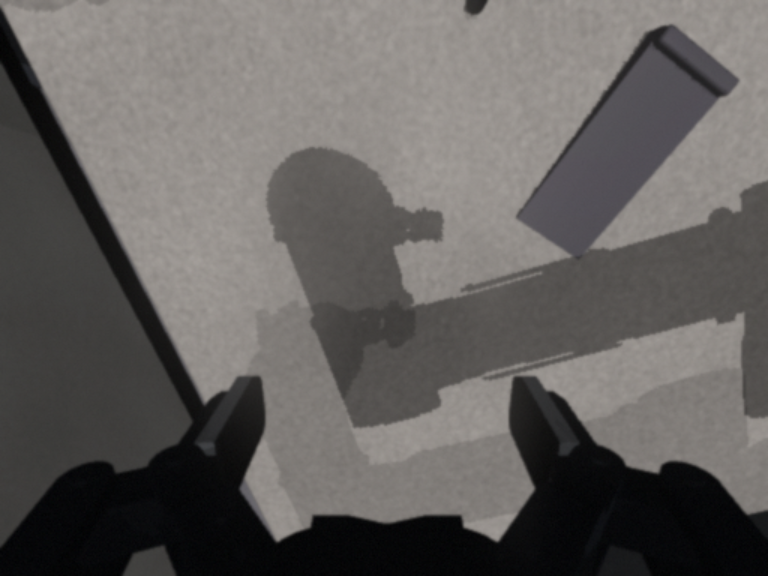

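The arm hasn't moved, because both calls were refused. Perhaps every field is required, so I'll retry with full rows.

Request:
{"api": "jog_arm", "payload": {
  "series": [
    {"ax":0,"ay":0,"az":0,"dx":3.5,"dy":2.1,"dz":-2,"hand":0},
    {"ax":0,"ay":0,"az":0,"dx":7.5,"dy":4.5,"dz":-4,"hand":0},
    {"ax":0,"ay":0,"az":0,"dx":11.5,"dy":7,"dz":-6,"hand":0},
    {"ax":0,"ay":0,"az":0,"dx":15.5,"dy":9.5,"dz":-6.9,"hand":0},
    {"ax":0,"ay":0,"az":0,"dx":19.5,"dy":12,"dz":-6.9,"hand":0},
    {"ax":0,"ay":0,"az":0,"dx":23.5,"dy":14.5,"dz":-6.9,"hand":0},
    {"ax":0,"ay":0,"az":0,"dx":27.5,"dy":17,"dz":-6.9,"hand":0},
    {"ax":0,"ay":0,"az":0,"dx":31.5,"dy":19.5,"dz":-6.9,"hand":0},
    {"ax":0,"ay":0,"az":0,"dx":35.5,"dy":22,"dz":-6.9,"hand":0},
    {"ax":0,"ay":0,"az":0,"dx":39.5,"dy":24.5,"dz":-6.9,"hand":0},
    {"ax":0,"ay":0,"az":0,"dx":43.5,"dy":26.7,"dz":-6.9,"hand":0},
    {"ax":0,"ay":0,"az":0,"dx":46,"dy":28.1,"dz":-6.9,"hand":0}
  ]
}}

```text
time_s: 4.2
tcp_pos: [0.5205, 0.1182, 0.3001]
tcp_rot: [0.0, 0.989, -0.151, -0.0]
contact_force: [0.2, 0.1, -0.6]
opening: 1.001
```

```bash
cat >> h.py <<'E'
def rep(im,s,qs,marks):
  W=cloud(im,s)
  for q in qs:
    for b in bot.silhouettes(im,q):
      P=W[b['pixels']&np.isfinite(W[...,0])]
      if q=="shaker": P=P[(P[:,2]>.065)&(P[:,2]<.085)]
      if len(P)<20: continue
      (c,sz,a)=cv2.minAreaRect(P[:,:2].astype(np.float32)*1000)
      print(q,round(b['conf'],2),np.round(b['bbox']),np.round(c,1),np.round(sz,1),round(a,2),'z',np.round(np.percentile(P[:,2],[5,50,95]),4));print(np.round(cv2.boxPoints((c,sz,a)),1).tolist())
  for q in marks:
    for b in bot.mark_of(im,q):
      u,v=np.round(b['uv']).astype(int);print(q,round(b['conf'],2),(u,v),np.round(W[v,u],4))
E
python3 - <<'E'
from h import *
import pickle
s=bot.sense();im=bot.get_image("wrist");pickle.dump((s,im),open("w2.pkl","wb"))
cv2.imwrite("pics/w2.png",cv2.resize(im['frame'],(768,576)))
rep(im,s,["wedge","shaker"],["wedge_back","corner_top","short_foot"])
E
```

```text
wedge 0.78 [166. 122. 250. 156.] [562.  182.8] [119.8  50.7] 72.71 z [0.0027 0.0086 0.0198]
[[520.0, 133.10000610351562], [568.4000244140625, 118.0], [604.0, 232.39999389648438], [555.5999755859375, 247.5]]
wedge 0.64 [180. 313. 248. 361.] [325.5 219.6] [ 98.5 446.1] 54.59 z [0.0042 0.0157 0.0288]
[[115.19999694824219, 308.70001220703125], [478.79998779296875, 50.20000076293945], [535.9000244140625, 130.5], [172.1999969482422, 388.8999938964844]]
wedge 0.59 [209. 210. 317. 274.] [364.1 156.2] [ 81.8 168.7] 5.67 z [0.004  0.0118 0.0278]
[[315.1000061035156, 236.10000610351562], [331.79998779296875, 68.30000305175781], [413.20001220703125, 76.30000305175781], [396.5, 244.1999969482422]]
shaker 0.58 [285.   1. 511. 143.] [590.8 -45.6] [195.1 156.8] 77.21 z [0.0731 0.0746 0.0759]
[[492.79998779296875, -123.4000015258789], [645.7000122070312, -158.10000610351562], [688.9000244140625, 32.099998474121094], [536.0, 66.80000305175781]]
wedge_back 0.96 (np.int64(230), np.int64(320)) [0.2348 0.2632 0.0067]
wedge_back 0.94 (np.int64(171), np.int64(138)) [0.5833 0.232  0.0209]
wedge_back 0.66 (np.int64(315), np.int64(227)) [ 0.371   0.064  -0.0007]
corner_top 0.76 (np.int64(313), np.int64(120)) [0.5533 0.0368 0.074 ]
```

View pics/w2.png

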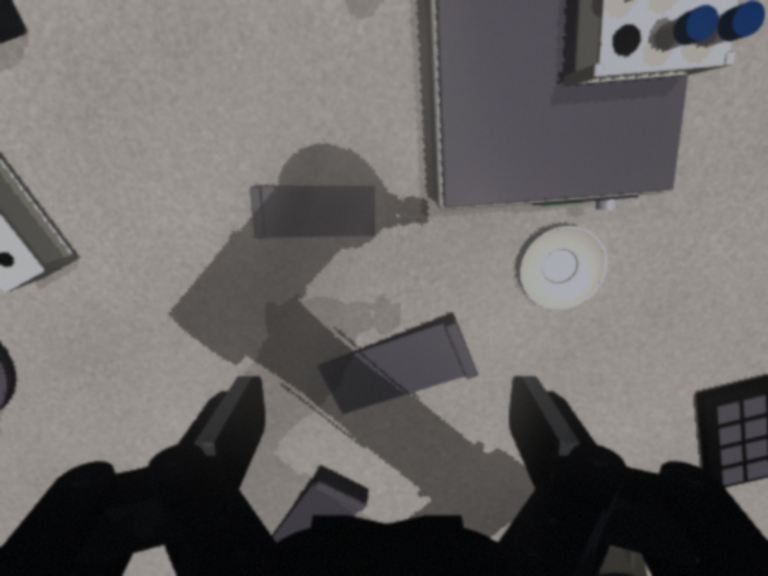

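The wrist view confirms the choice. The wedge at (313,212) in the enlarged picture measures 120 x 50 mm, and the others are about 168 x 70. Its line passes about 35 mm in front of the foot, which is at (0.5535, 0.0375). I'll nudge it sideways with the fingertips first, squaring it to the shaker, and then push it from the back.

Request:
{"api": "jog_arm", "payload": {
  "series": [
    {"ax":0,"ay":0,"az":-0.077,"dx":-2,"dy":-4,"dz":3,"hand":170},
    {"ax":0,"ay":0,"az":-0.077,"dx":-4.3,"dy":-8,"dz":5,"hand":170},
    {"ax":0,"ay":0,"az":-0.077,"dx":-4.3,"dy":-8.7,"dz":9,"hand":170},
    {"ax":0,"ay":0,"az":-0.077,"dx":-4.3,"dy":-8.7,"dz":13,"hand":170},
    {"ax":0,"ay":0,"az":-0.077,"dx":-4.3,"dy":-8.7,"dz":17,"hand":170},
    {"ax":0,"ay":0,"az":-0.077,"dx":-4.3,"dy":-8.7,"dz":21,"hand":170},
    {"ax":0,"ay":0,"az":-0.077,"dx":-4.3,"dy":-8.7,"dz":25,"hand":170},
    {"ax":0,"ay":0,"az":-0.077,"dx":-4.3,"dy":-8.7,"dz":25,"hand":170}
  ]
}}

```text
time_s: 5.3
tcp_pos: [0.4994, 0.2151, 0.0456]
tcp_rot: [0.003, 0.994, -0.111, -0.004]
contact_force: [-0.8, -0.7, -0.2]
opening: 0.331
```

```bash
python3 - <<'E'
from h import *
s=bot.sense();im=bot.get_image("wrist")
cv2.imwrite("pics/w3.png",cv2.resize(im['frame'],(768,576)))
print(s['time_s'],s['tcp_pos'],rot(s['tcp_rot']).round(3)[:2],s['opening'],s['contact_force'])
p0=np.array((0.5055,0.2138,0.003));print(shift(p0,s),shift((0.5545,0.2025,0.003),s))
W=cloud(im,s);m=np.isfinite(W[...,0]); T=ext(im,s)
# finger points in tool coords
Rm=rot(s['tcp_rot']);P=(W-s['tcp_pos'])@Rm
k=m&(abs(P[...,2])<0.03)&(abs(P[...,1])<0.06)&(abs(P[...,0])<0.02); print(k.sum()); 
if k.sum(): print(P[k].min(0),P[k].max(0))
E
```

```text
5.3 [0.49937926 0.21514828 0.04555687] [[ 0.975 -0.221 -0.009]
 [-0.221 -0.975 -0.005]] 0.330618200877905 [-0.83599123 -0.72139654 -0.18006894]
[ 0.66 -0.03  4.25] [ 5.69 -0.02  4.21]
1731
[-0.01117509 -0.02913734 -0.02999016] [0.0121622  0.02680854 0.0004317 ]
```

View pics/w3.png

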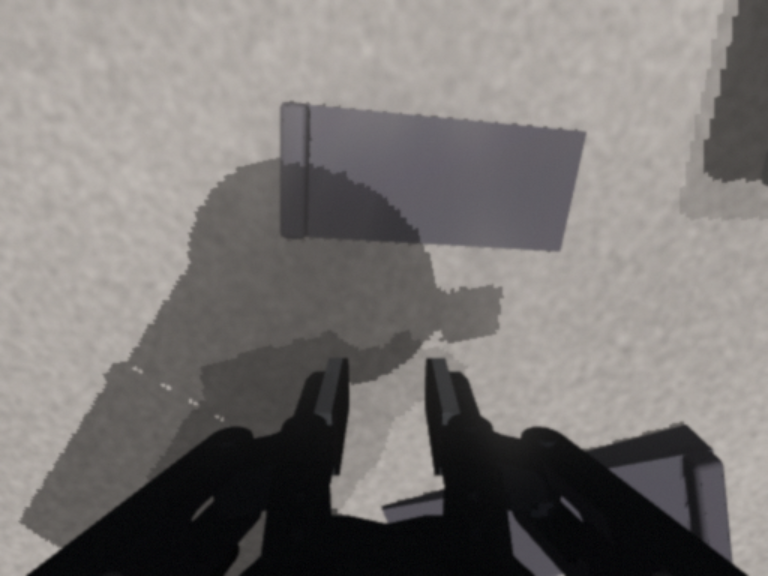

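Request:
{"api": "jog_arm", "payload": {
  "series": [
    {"ax":0,"ay":0,"az":0,"dx":0,"dy":0,"dz":2,"hand":170},
    {"ax":0,"ay":0,"az":0,"dx":0,"dy":0,"dz":3,"hand":170},
    {"ax":0,"ay":0,"az":0,"dx":0,"dy":0,"dz":3,"hand":170},
    {"ax":0,"ay":0,"az":0,"dx":0,"dy":0,"dz":3,"hand":170}
  ]
}}

```text
time_s: 5.75
tcp_pos: [0.5045, 0.2171, 0.0219]
tcp_rot: [-0.001, 0.994, -0.111, 0.001]
contact_force: [0.4, -0.0, 0.6]
opening: 0.334
```

```bash
python3 - <<'E'
from h import *
s=bot.sense()
print(s['time_s'],s['tcp_pos'],rot(s['tcp_rot']).round(3)[:2],s['opening'],s['contact_force'])
print(shift((0.5055,0.2138,0.003),s),shift((0.5545,0.2025,0.003),s))
E
```

```text
5.75 [0.50450341 0.21708998 0.02186587] [[ 0.975 -0.221  0.002]
 [-0.221 -0.975  0.001]] 0.33405298023614566 [ 0.39097247 -0.02054444  0.62834914]
[0.17 0.3  1.89] [5.2  0.32 1.89]
```

Request:
{"api": "jog_arm", "payload": {
  "series": [
    {"ax":0,"ay":0,"az":0,"dx":0,"dy":0.3,"dz":1,"hand":170},
    {"ax":0,"ay":0,"az":0,"dx":0,"dy":0.3,"dz":1.6,"hand":170},
    {"ax":0,"ay":0,"az":0,"dx":0.2,"dy":0.3,"dz":1.6,"hand":170},
    {"ax":0,"ay":0,"az":0,"dx":0.7,"dy":0.3,"dz":1.6,"hand":170},
    {"ax":0,"ay":0,"az":0,"dx":1.2,"dy":0.3,"dz":1.6,"hand":170},
    {"ax":0,"ay":0,"az":0,"dx":1.6,"dy":0.3,"dz":1.6,"hand":170},
    {"ax":0,"ay":0,"az":0,"dx":2,"dy":0.3,"dz":1.6,"hand":170}
  ]
}}

```text
time_s: 6.45
tcp_pos: [0.5232, 0.2091, 0.0044]
tcp_rot: [-0.0, 0.994, -0.112, 0.0]
contact_force: [0.9, 0.4, 0.3]
opening: 0.333
```

```bash
python3 - <<'E'
from h import *
s=bot.sense()
print(s['time_s'],s['tcp_pos'],rot(s['tcp_rot']).round(3)[:2],s['opening'],s['contact_force'])
print(shift((0.5545,0.2025,0.003),s))
E
```

```text
6.45 [0.52317404 0.20905148 0.00442143] [[ 0.975 -0.222  0.   ]
 [-0.222 -0.975  0.   ]] 0.3330833397021591 [0.90139998 0.40252894 0.31013523]
[ 3.2  -0.06  0.14]
```

Request:
{"api": "jog_arm", "payload": {
  "series": [
    {"ax":0,"ay":0,"az":0,"dx":0.4,"dy":0,"dz":0,"hand":170},
    {"ax":0,"ay":0,"az":0,"dx":0.8,"dy":0,"dz":0,"hand":170},
    {"ax":0,"ay":0,"az":0,"dx":1.2,"dy":0,"dz":0,"hand":170},
    {"ax":0,"ay":0,"az":0,"dx":1.6,"dy":0,"dz":0,"hand":170},
    {"ax":0,"ay":0,"az":0,"dx":2.0,"dy":0,"dz":0,"hand":170},
    {"ax":0,"ay":0,"az":0,"dx":2.4,"dy":0,"dz":0,"hand":170},
    {"ax":0,"ay":0,"az":0,"dx":2.8,"dy":0,"dz":0,"hand":170},
    {"ax":0,"ay":0,"az":0,"dx":3.0,"dy":0,"dz":0,"hand":170},
    {"ax":0,"ay":0,"az":0,"dx":3.0,"dy":0,"dz":0,"hand":170}
  ]
}}

```text
time_s: 7.35
tcp_pos: [0.5522, 0.2024, 0.0043]
tcp_rot: [-0.0, 0.994, -0.112, 0.0]
contact_force: [0.1, -1.0, 0.2]
opening: 0.336
```

```bash
python3 - <<'E'
from h import *
s=bot.sense()
print(s['time_s'],s['tcp_pos'],rot(s['tcp_rot']).round(3)[:2],s['opening'],s['contact_force'])
print(shift((0.5545,0.2025,0.003),s))
im=bot.get_image("wrist")
cv2.imwrite("pics/w4.png",cv2.resize(im['frame'],(768,576)))
E
```

```text
7.35 [0.55215035 0.20239722 0.00425539] [[ 0.975 -0.222  0.   ]
 [-0.222 -0.975  0.   ]] 0.3358570167891899 [ 0.13091558 -0.95942961  0.17025217]
[ 0.23 -0.06  0.13]
```

View pics/w4.png

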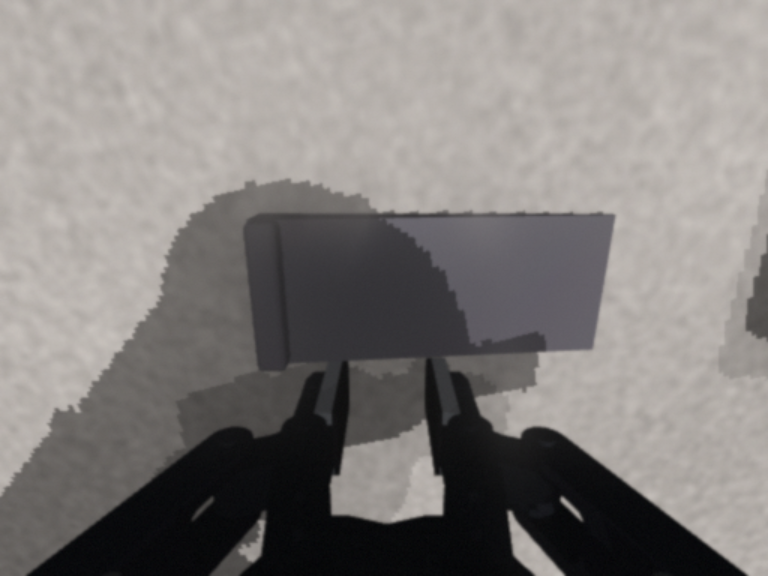

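Request:
{"api": "jog_arm", "payload": {
  "series": [
    {"ax":0,"ay":0,"az":0,"dx":-1,"dy":0,"dz":0,"hand":170},
    {"ax":0,"ay":0,"az":0,"dx":-1.5,"dy":0,"dz":-2,"hand":170},
    {"ax":0,"ay":0,"az":0.1,"dx":-1.5,"dy":-2,"dz":-6,"hand":170},
    {"ax":0,"ay":0,"az":0.25,"dx":-1,"dy":-4,"dz":-10,"hand":170},
    {"ax":0,"ay":0,"az":0.4,"dx":0,"dy":-6,"dz":-14,"hand":170},
    {"ax":0,"ay":0,"az":0.54,"dx":1,"dy":-7,"dz":-15,"hand":170},
    {"ax":0,"ay":0,"az":0.68,"dx":2,"dy":-7,"dz":-15,"hand":170},
    {"ax":0,"ay":0,"az":0.82,"dx":3,"dy":-7,"dz":-15,"hand":170},
    {"ax":0,"ay":0,"az":0.96,"dx":3.6,"dy":-7,"dz":-15,"hand":170},
    {"ax":0,"ay":0,"az":1.1,"dx":3.6,"dy":-7,"dz":-15,"hand":170},
    {"ax":0,"ay":0,"az":1.25,"dx":3.6,"dy":-7,"dz":-15,"hand":170},
    {"ax":0,"ay":0,"az":1.4,"dx":3.6,"dy":-7,"dz":-15,"hand":170}
  ]
}}

```text
time_s: 8.6
tcp_pos: [0.6016, 0.2629, 0.1541]
tcp_rot: [-0.0, -0.686, 0.728, 0.0]
contact_force: [0.2, -0.7, 0.1]
opening: 0.333
```

Request:
{"api": "jog_arm", "payload": {
  "series": [
    {"ax":0,"ay":0,"az":0.14,"dx":0,"dy":0,"dz":0,"hand":170},
    {"ax":0,"ay":0,"az":0.171,"dx":0,"dy":0,"dz":0,"hand":170},
    {"ax":0,"ay":0,"az":0.171,"dx":0,"dy":0,"dz":0,"hand":170},
    {"ax":0,"ay":0,"az":0.171,"dx":0,"dy":0,"dz":0,"hand":170}
  ]
}}

```text
time_s: 9.0
tcp_pos: [0.6019, 0.2629, 0.1542]
tcp_rot: [-0.0, -0.624, 0.781, 0.0]
contact_force: [-0.0, 0.3, -0.5]
opening: 0.331
```

```bash
python3 - <<'E'
from h import *
import pickle
s=bot.sense();im=bot.get_image("wrist");pickle.dump((s,im),open("w5.pkl","wb"))
print(s['time_s'],s['joints'].round(2),s['tcp_pos'],rot(s['tcp_rot']).round(3)[:2],s['opening'],s['contact_force'])
cv2.imwrite("pics/w5.png",cv2.resize(im['frame'],(768,576)))
rep(im,s,["wedge","shaker"],["wedge_back","corner_top","short_foot"])
E
```

```text
9.0 [ 0.65  0.5   0.27 -0.   -1.35 -0.87] [0.60188723 0.26292353 0.15422629] [[-0.221 -0.975 -0.   ]
 [-0.975  0.221 -0.   ]] 0.3310665998521246 [-0.02331346  0.3472125  -0.46083021]
wedge 0.89 [443.   1. 511. 113.] [374.8 189.6] [ 55.4 104.7] 6.21 z [0.0031 0.0079 0.0123]
[[341.6000061035156, 238.6999969482422], [352.8999938964844, 134.5], [408.0, 140.5], [396.6000061035156, 244.6999969482422]]
wedge 0.63 [228.  20. 283. 159.] [585.1 181.3] [124.8  54.5] 77.31 z [0.0025 0.0078 0.0197]
[[544.7999877929688, 126.4000015258789], [598.0, 114.5], [625.4000244140625, 236.1999969482422], [572.2999877929688, 248.1999969482422]]
wedge_back 0.82 (np.int64(261), np.int64(154)) [0.5923 0.2353 0.0205]
short_foot 0.29 (np.int64(256), np.int64(336)) [0.6502 0.4673 0.0059]
```

View pics/w5.png

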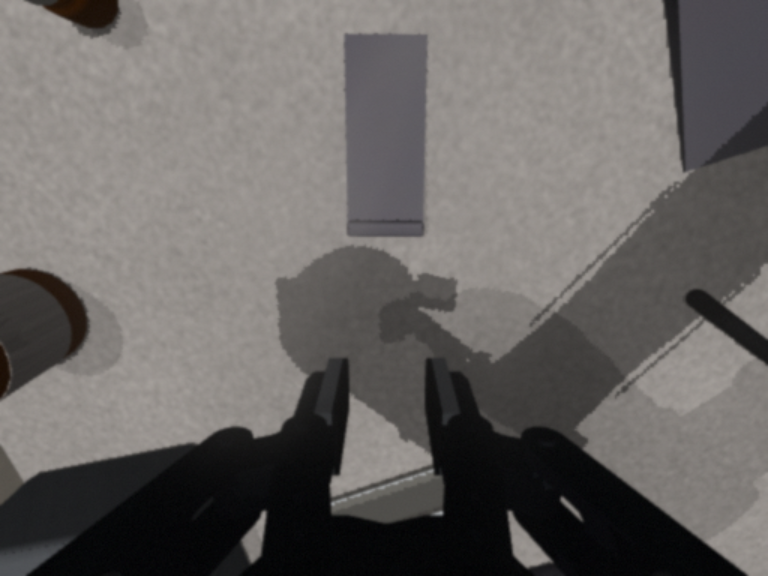

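Request:
{"api": "jog_arm", "payload": {
  "series": [
    {"ax":0,"ay":0,"az":0,"dx":-0.5,"dy":-0.1,"dz":4,"hand":170},
    {"ax":0,"ay":0,"az":0,"dx":-0.5,"dy":-0.2,"dz":8,"hand":170},
    {"ax":0,"ay":0,"az":0,"dx":-0.5,"dy":-0.2,"dz":12,"hand":170},
    {"ax":0,"ay":0,"az":0,"dx":-0.5,"dy":-0.2,"dz":14,"hand":170},
    {"ax":0,"ay":0,"az":0,"dx":-0.5,"dy":-0.2,"dz":14.8,"hand":170},
    {"ax":0,"ay":0,"az":0,"dx":-0.5,"dy":-0.2,"dz":14.8,"hand":170},
    {"ax":0,"ay":0,"az":0,"dx":-0.5,"dy":-0.2,"dz":14.8,"hand":170}
  ]
}}

```text
time_s: 10.0
tcp_pos: [0.6066, 0.2677, 0.0079]
tcp_rot: [0.001, -0.624, 0.782, -0.0]
contact_force: [0.5, 0.2, 0.8]
opening: 0.334
```

```bash
python3 - <<'E'
from h import *
s=bot.sense();im=bot.get_image("wrist")
print(s['time_s'],s['tcp_pos'],rot(s['tcp_rot']).round(3)[:2],s['opening'],s['contact_force'])
cv2.imwrite("pics/w6.png",cv2.resize(im['frame'],(768,576)))
v=np.array([-.223,-.975]);w=np.array([.975,-.223]);print(v@s['tcp_pos'][:2],w@s['tcp_pos'][:2])
F=np.array([.5535,.0375]);print(v@F,w@F)
E
```

```text
10.0 [0.60660232 0.26767591 0.00792705] [[-0.222 -0.975  0.002]
 [-0.975  0.222  0.001]] 0.3341761885386404 [0.48127646 0.15347322 0.79425495]
-0.39625632830905205 0.5317455342793036
-0.159993 0.5312999999999999
```

View pics/w6.png

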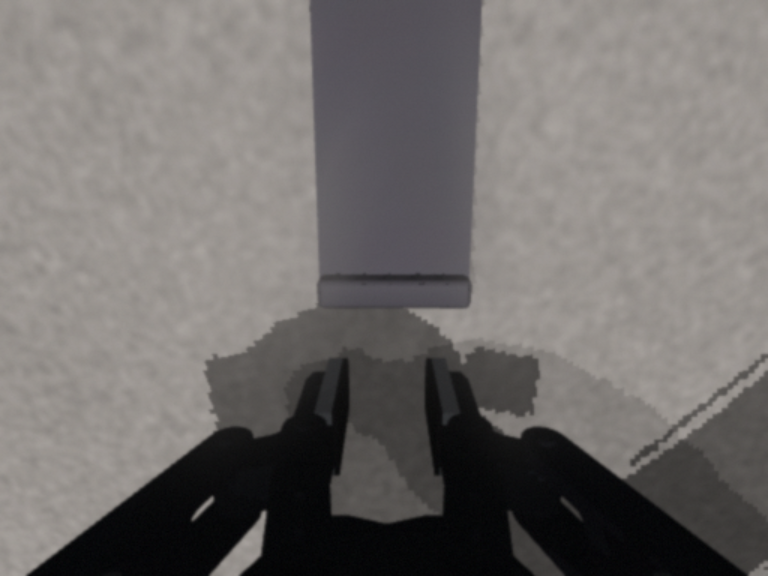

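Request:
{"api": "jog_arm", "payload": {
  "series": [
    {"ax":0,"ay":0,"az":0,"dx":0.5,"dy":0,"dz":0,"hand":200},
    {"ax":0,"ay":0,"az":0,"dx":1,"dy":0,"dz":0,"hand":200},
    {"ax":0,"ay":0,"az":0,"dx":1.4,"dy":0,"dz":0,"hand":200},
    {"ax":0,"ay":0,"az":0,"dx":1.8,"dy":0,"dz":0,"hand":200},
    {"ax":0,"ay":0,"az":0,"dx":2.2,"dy":0,"dz":0,"hand":200},
    {"ax":0,"ay":0,"az":0,"dx":2.8,"dy":0,"dz":0,"hand":200},
    {"ax":0,"ay":0,"az":0,"dx":3.4,"dy":0,"dz":0,"hand":200},
    {"ax":0,"ay":0,"az":0,"dx":4,"dy":0,"dz":0,"hand":200},
    {"ax":0,"ay":0,"az":0,"dx":4.5,"dy":0,"dz":0,"hand":200},
    {"ax":0,"ay":0,"az":0,"dx":5,"dy":0,"dz":0,"hand":200},
    {"ax":0,"ay":0,"az":0,"dx":5.3,"dy":0,"dz":0,"hand":200},
    {"ax":0,"ay":0,"az":0,"dx":5.5,"dy":0,"dz":0,"hand":200}
  ]
}}

```text
time_s: 11.25
tcp_pos: [0.5932, 0.2132, 0.0063]
tcp_rot: [-0.0, -0.624, 0.782, 0.0]
contact_force: [-0.2, 0.9, 0.2]
opening: 0.218
```

```bash
cat >> h.py <<'E'
v=np.array([-.223,-.975]);w=np.array([.975,-.223]);F=np.array([.5535,.0375])
def st(s):
    print('t',round(s['time_s'],2),'p',s['tcp_pos'].round(4),'v,w rel F',((v@(s['tcp_pos'][:2]-F)).round(4),(w@(s['tcp_pos'][:2]-F)).round(4)),'fv',(v@s['contact_force'][:2]).round(2),'f',s['contact_force'].round(2),'op',round(s['opening'],3))
E
python3 - <<'E'
from h import *
s=bot.sense();im=bot.get_image("wrist");st(s)
cv2.imwrite("pics/w7.png",cv2.resize(im['frame'],(768,576)))
E
```

```text
t 11.25 p [0.5932 0.2132 0.0063] v,w rel F (np.float64(-0.1802), np.float64(-0.0004)) fv -0.8 f [-0.22  0.87  0.17] op 0.218
```

View pics/w7.png

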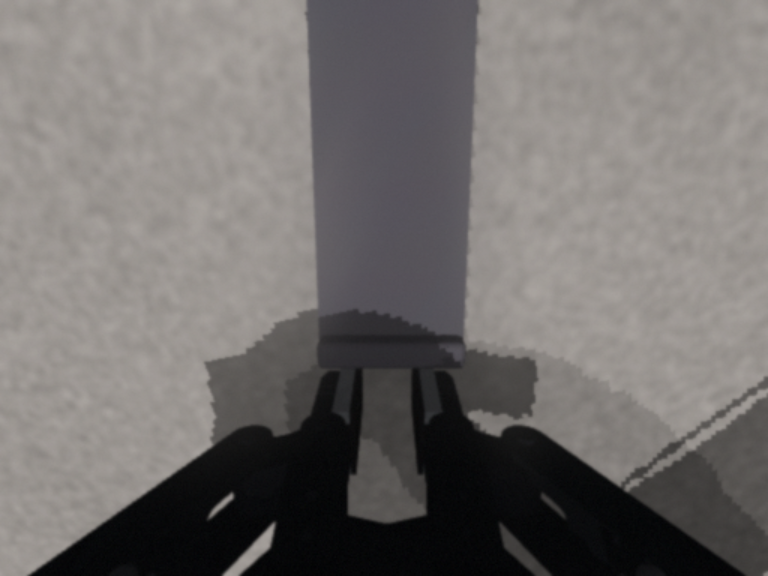

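Request:
{"api": "jog_arm", "payload": {
  "series": [
    {"ax":0,"ay":0,"az":0,"dx":0.4,"dy":0,"dz":0,"hand":200},
    {"ax":0,"ay":0,"az":0,"dx":0.9,"dy":0,"dz":0,"hand":200},
    {"ax":0,"ay":0,"az":0,"dx":1.4,"dy":0,"dz":0,"hand":200},
    {"ax":0,"ay":0,"az":0,"dx":1.9,"dy":0,"dz":0,"hand":200},
    {"ax":0,"ay":0,"az":0,"dx":2.4,"dy":0,"dz":0,"hand":200},
    {"ax":0,"ay":0,"az":0,"dx":2.8,"dy":0,"dz":0,"hand":200},
    {"ax":0,"ay":0,"az":0,"dx":3.2,"dy":0,"dz":0,"hand":200},
    {"ax":0,"ay":0,"az":0,"dx":3.5,"dy":0,"dz":0,"hand":200},
    {"ax":0,"ay":0,"az":0,"dx":3.8,"dy":0,"dz":0,"hand":200},
    {"ax":0,"ay":0,"az":0,"dx":4.0,"dy":0,"dz":0,"hand":200},
    {"ax":0,"ay":0,"az":0,"dx":4.0,"dy":0,"dz":0,"hand":200}
  ]
}}

```text
time_s: 12.4
tcp_pos: [0.5843, 0.1743, 0.0063]
tcp_rot: [-0.0, -0.624, 0.782, -0.0]
contact_force: [0.5, 0.1, -1.0]
opening: 0.216
```

```bash
python3 - <<'E'
from h import *
import pickle
s=bot.sense();im=bot.get_image("wrist");st(s)
cv2.imwrite("pics/w8.png",cv2.resize(im['frame'],(768,576)))
im=bot.get_image("top");pickle.dump((s,im),open("t8.pkl","wb"))
cv2.imwrite("pics/t8.png",cv2.resize(im['frame'][80:240,150:350],None,fx=4,fy=4,interpolation=cv2.INTER_CUBIC))
E
```

```text
t 12.4 p [0.5843 0.1743 0.0063] v,w rel F (np.float64(-0.1402), np.float64(-0.0004)) fv -0.2 f [ 0.48  0.09 -0.98] op 0.216
```

View pics/w8.png

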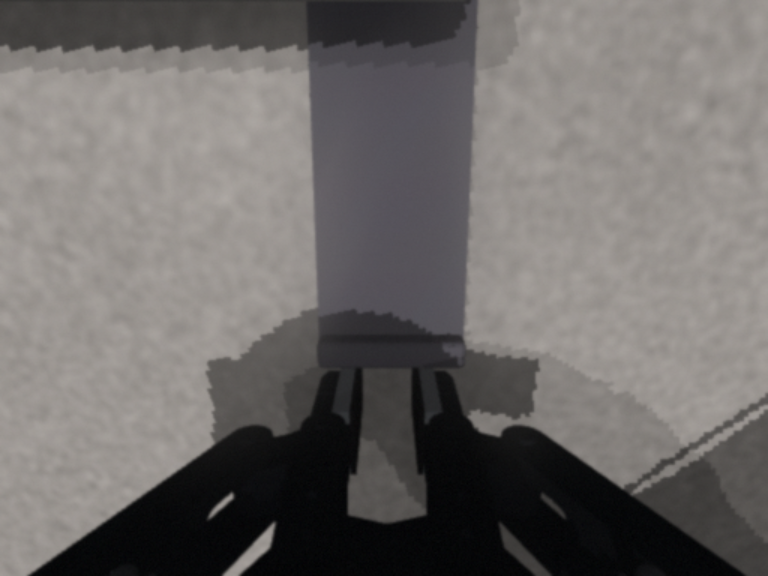

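View pics/t8.png

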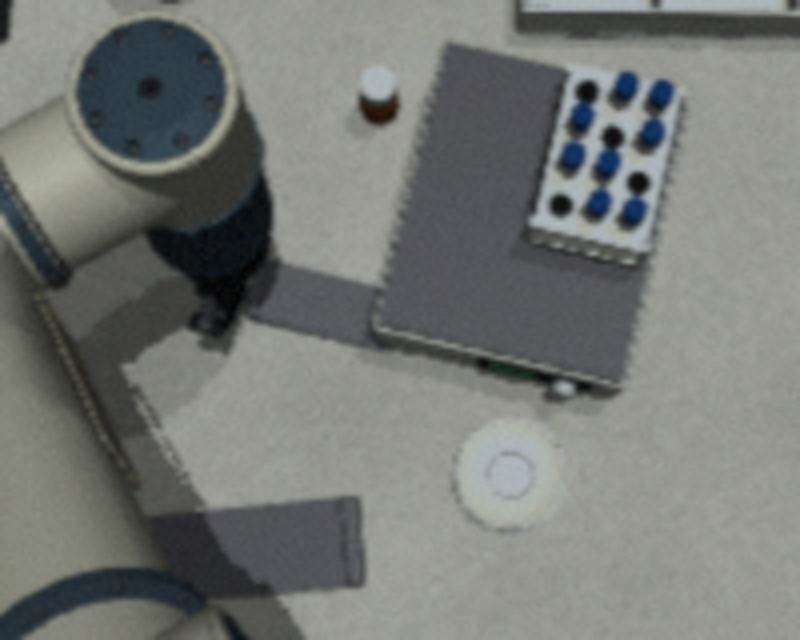

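Request:
{"api": "jog_arm", "payload": {
  "series": [
    {"ax":0,"ay":0,"az":0,"dx":0.2,"dy":0,"dz":0,"hand":200},
    {"ax":0,"ay":0,"az":0,"dx":0.4,"dy":0,"dz":0,"hand":200},
    {"ax":0,"ay":0,"az":0,"dx":0.6,"dy":0,"dz":0,"hand":200},
    {"ax":0,"ay":0,"az":0,"dx":0.8,"dy":0,"dz":0,"hand":200},
    {"ax":0,"ay":0,"az":0,"dx":1.0,"dy":0,"dz":0,"hand":200}
  ]
}}

```text
time_s: 13.0
tcp_pos: [0.5821, 0.1646, 0.0063]
tcp_rot: [-0.0, -0.624, 0.782, 0.0]
contact_force: [0.4, 0.6, 0.2]
opening: 0.213
```

Request:
{"api": "jog_arm", "payload": {
  "series": [
    {"ax":0,"ay":0,"az":0,"dx":0.1,"dy":0,"dz":0,"hand":200},
    {"ax":0,"ay":0,"az":0,"dx":0.2,"dy":0,"dz":0,"hand":200},
    {"ax":0,"ay":0,"az":0,"dx":0.3,"dy":0,"dz":0,"hand":200},
    {"ax":0,"ay":0,"az":0,"dx":0.4,"dy":0,"dz":0,"hand":200}
  ]
}}

```text
time_s: 13.4
tcp_pos: [0.5813, 0.1608, 0.0063]
tcp_rot: [0.0, -0.624, 0.782, -0.0]
contact_force: [-0.2, 0.4, 0.1]
opening: 0.221
```

Request:
{"api": "jog_arm", "payload": {
  "series": [
    {"ax":0,"ay":0,"az":0,"dx":0.1,"dy":0,"dz":0,"hand":200},
    {"ax":0,"ay":0,"az":0,"dx":0.2,"dy":0,"dz":0,"hand":200},
    {"ax":0,"ay":0,"az":0,"dx":0.3,"dy":0,"dz":0,"hand":200}
  ]
}}

```text
time_s: 13.7
tcp_pos: [0.5806, 0.1579, 0.0063]
tcp_rot: [0.0, -0.624, 0.782, -0.0]
contact_force: [-0.6, 0.2, -0.1]
opening: 0.211
```

```bash
python3 - <<'E'
from h import *
st(bot.sense())
E
```

```text
t 13.7 p [0.5806 0.1579 0.0063] v,w rel F (np.float64(-0.1234), np.float64(-0.0004)) fv -0.03 f [-0.6   0.17 -0.08] op 0.211
```

Request:
{"api": "jog_arm", "payload": {
  "series": [
    {"ax":0,"ay":0,"az":0,"dx":0.05,"dy":0,"dz":0,"hand":200},
    {"ax":0,"ay":0,"az":0,"dx":0.1,"dy":0,"dz":0,"hand":200},
    {"ax":0,"ay":0,"az":0,"dx":0.15,"dy":0,"dz":0,"hand":200},
    {"ax":0,"ay":0,"az":0,"dx":0.2,"dy":0,"dz":0,"hand":200}
  ]
}}

```text
time_s: 14.1
tcp_pos: [0.5802, 0.156, 0.0063]
tcp_rot: [-0.0, -0.624, 0.782, -0.0]
contact_force: [-0.0, 0.3, -0.1]
opening: 0.216
```

Request:
{"api": "jog_arm", "payload": {
  "series": [
    {"ax":0,"ay":0,"az":0,"dx":0.05,"dy":0,"dz":0,"hand":200},
    {"ax":0,"ay":0,"az":0,"dx":0.1,"dy":0,"dz":0,"hand":200},
    {"ax":0,"ay":0,"az":0,"dx":0.15,"dy":0,"dz":0,"hand":200},
    {"ax":0,"ay":0,"az":0,"dx":0.2,"dy":0,"dz":0,"hand":200},
    {"ax":0,"ay":0,"az":0,"dx":0.25,"dy":0,"dz":0,"hand":200}
  ]
}}

```text
time_s: 14.6
tcp_pos: [0.5796, 0.1535, 0.0063]
tcp_rot: [0.0, -0.624, 0.782, -0.0]
contact_force: [0.3, 0.1, -0.1]
opening: 0.216
```

Request:
{"api": "jog_arm", "payload": {
  "series": [
    {"ax":0,"ay":0,"az":0,"dx":0.05,"dy":0,"dz":0,"hand":200},
    {"ax":0,"ay":0,"az":0,"dx":0.1,"dy":0,"dz":0,"hand":200},
    {"ax":0,"ay":0,"az":0,"dx":0.15,"dy":0,"dz":0,"hand":200},
    {"ax":0,"ay":0,"az":0,"dx":0.2,"dy":0,"dz":0,"hand":200},
    {"ax":0,"ay":0,"az":0,"dx":0.25,"dy":0,"dz":0,"hand":200}
  ]
}}

```text
time_s: 15.1
tcp_pos: [0.5791, 0.1511, 0.0063]
tcp_rot: [0.0, -0.624, 0.782, -0.0]
contact_force: [-0.9, -0.2, 0.8]
opening: 0.214
```

Request:
{"api": "jog_arm", "payload": {
  "series": [
    {"ax":0,"ay":0,"az":0,"dx":0.05,"dy":0,"dz":0,"hand":200},
    {"ax":0,"ay":0,"az":0,"dx":0.1,"dy":0,"dz":0,"hand":200},
    {"ax":0,"ay":0,"az":0,"dx":0.15,"dy":0,"dz":0,"hand":200},
    {"ax":0,"ay":0,"az":0,"dx":0.2,"dy":0,"dz":0,"hand":200},
    {"ax":0,"ay":0,"az":0,"dx":0.25,"dy":0,"dz":0,"hand":200}
  ]
}}

```text
time_s: 15.6
tcp_pos: [0.5785, 0.1486, 0.0063]
tcp_rot: [0.0, -0.624, 0.782, -0.0]
contact_force: [-0.0, 0.3, -0.4]
opening: 0.219
```

Request:
{"api": "jog_arm", "payload": {
  "series": [
    {"ax":0,"ay":0,"az":0,"dx":0.05,"dy":0,"dz":0,"hand":200},
    {"ax":0,"ay":0,"az":0,"dx":0.1,"dy":0,"dz":0,"hand":200},
    {"ax":0,"ay":0,"az":0,"dx":0.15,"dy":0,"dz":0,"hand":200},
    {"ax":0,"ay":0,"az":0,"dx":0.2,"dy":0,"dz":0,"hand":200},
    {"ax":0,"ay":0,"az":0,"dx":0.25,"dy":0,"dz":0,"hand":200}
  ]
}}

```text
time_s: 16.1
tcp_pos: [0.578, 0.1462, 0.0063]
tcp_rot: [0.0, -0.624, 0.782, -0.0]
contact_force: [0.5, 0.9, -1.0]
opening: 0.217
```

Request:
{"api": "jog_arm", "payload": {
  "series": [
    {"ax":0,"ay":0,"az":0,"dx":0.05,"dy":0,"dz":0,"hand":200},
    {"ax":0,"ay":0,"az":0,"dx":0.1,"dy":0,"dz":0,"hand":200},
    {"ax":0,"ay":0,"az":0,"dx":0.15,"dy":0,"dz":0,"hand":200},
    {"ax":0,"ay":0,"az":0,"dx":0.2,"dy":0,"dz":0,"hand":200},
    {"ax":0,"ay":0,"az":0,"dx":0.25,"dy":0,"dz":0,"hand":200}
  ]
}}

```text
time_s: 16.6
tcp_pos: [0.5775, 0.1438, 0.0063]
tcp_rot: [0.0, -0.624, 0.782, -0.0]
contact_force: [0.4, 0.5, 1.6]
opening: 0.215
```

Request:
{"api": "jog_arm", "payload": {
  "series": [
    {"ax":0,"ay":0,"az":0,"dx":0.05,"dy":0,"dz":0,"hand":200},
    {"ax":0,"ay":0,"az":0,"dx":0.1,"dy":0,"dz":0,"hand":200},
    {"ax":0,"ay":0,"az":0,"dx":0.15,"dy":0,"dz":0,"hand":200},
    {"ax":0,"ay":0,"az":0,"dx":0.2,"dy":0,"dz":0,"hand":200},
    {"ax":0,"ay":0,"az":0,"dx":0.25,"dy":0,"dz":0,"hand":200}
  ]
}}

```text
time_s: 17.1
tcp_pos: [0.5768, 0.1413, 0.0063]
tcp_rot: [-0.0, -0.624, 0.782, -0.0]
contact_force: [-0.6, 0.4, 0.3]
opening: 0.213
```

Request:
{"api": "jog_arm", "payload": {
  "series": [
    {"ax":0,"ay":0,"az":0,"dx":0.05,"dy":0,"dz":0,"hand":200},
    {"ax":0,"ay":0,"az":0,"dx":0.1,"dy":0,"dz":0,"hand":200},
    {"ax":0,"ay":0,"az":0,"dx":0.15,"dy":0,"dz":0,"hand":200},
    {"ax":0,"ay":0,"az":0,"dx":0.2,"dy":0,"dz":0,"hand":200},
    {"ax":0,"ay":0,"az":0,"dx":0.25,"dy":0,"dz":0,"hand":200}
  ]
}}

```text
time_s: 17.6
tcp_pos: [0.5763, 0.1389, 0.0063]
tcp_rot: [0.0, -0.624, 0.782, 0.0]
contact_force: [0.2, 0.5, 1.6]
opening: 0.218
```

Request:
{"api": "jog_arm", "payload": {
  "series": [
    {"ax":0,"ay":0,"az":0,"dx":0.05,"dy":0,"dz":0,"hand":200},
    {"ax":0,"ay":0,"az":0,"dx":0.1,"dy":0,"dz":0,"hand":200},
    {"ax":0,"ay":0,"az":0,"dx":0.15,"dy":0,"dz":0,"hand":200},
    {"ax":0,"ay":0,"az":0,"dx":0.2,"dy":0,"dz":0,"hand":200},
    {"ax":0,"ay":0,"az":0,"dx":0.25,"dy":0,"dz":0,"hand":200}
  ]
}}

```text
time_s: 18.1
tcp_pos: [0.5757, 0.1364, 0.0063]
tcp_rot: [-0.0, -0.624, 0.782, -0.0]
contact_force: [-0.2, 0.2, 0.3]
opening: 0.215
```

Request:
{"api": "jog_arm", "payload": {
  "series": [
    {"ax":0,"ay":0,"az":0,"dx":0.05,"dy":0,"dz":0,"hand":200},
    {"ax":0,"ay":0,"az":0,"dx":0.1,"dy":0,"dz":0,"hand":200},
    {"ax":0,"ay":0,"az":0,"dx":0.15,"dy":0,"dz":0,"hand":200},
    {"ax":0,"ay":0,"az":0,"dx":0.2,"dy":0,"dz":0,"hand":200},
    {"ax":0,"ay":0,"az":0,"dx":0.25,"dy":0,"dz":0,"hand":200}
  ]
}}

```text
time_s: 18.6
tcp_pos: [0.5752, 0.134, 0.0063]
tcp_rot: [0.0, -0.624, 0.782, -0.0]
contact_force: [-0.1, 1.0, 0.3]
opening: 0.218
```

Request:
{"api": "jog_arm", "payload": {
  "series": [
    {"ax":0,"ay":0,"az":0,"dx":0.05,"dy":0,"dz":0,"hand":200},
    {"ax":0,"ay":0,"az":0,"dx":0.1,"dy":0,"dz":0,"hand":200},
    {"ax":0,"ay":0,"az":0,"dx":0.15,"dy":0,"dz":0,"hand":200},
    {"ax":0,"ay":0,"az":0,"dx":0.2,"dy":0,"dz":0,"hand":200}
  ]
}}

```text
time_s: 19.0
tcp_pos: [0.5747, 0.1321, 0.0063]
tcp_rot: [-0.0, -0.624, 0.782, 0.0]
contact_force: [1.1, 0.4, 0.9]
opening: 0.217
```

```bash
python3 - <<'E'
from h import *
s=bot.sense();st(s);im=bot.get_image("wrist")
cv2.imwrite("pics/w9.png",cv2.resize(im['frame'],(768,576)))
E
```

```text
t 19.0 p [0.5747 0.1321 0.0063] v,w rel F (np.float64(-0.0969), np.float64(-0.0004)) fv -0.64 f [1.13 0.4  0.93] op 0.217
```

View pics/w9.png

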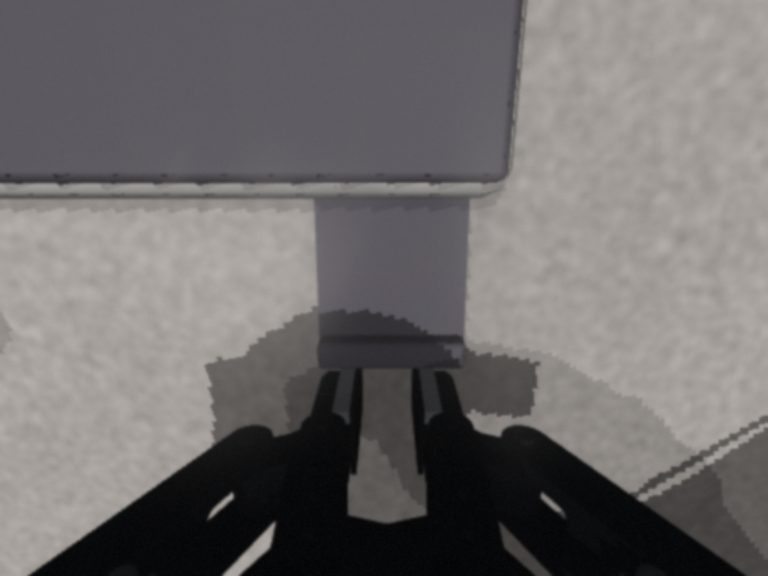

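The wedge is square to the case and still flush with the fingers, with its lip at (391,350). The shaker corner at (505,185) hasn't moved and no load has built up yet, so I'll keep pushing.

Request:
{"api": "jog_arm", "payload": {
  "series": [
    {"ax":0,"ay":0,"az":0,"dx":0.05,"dy":0,"dz":0,"hand":200},
    {"ax":0,"ay":0,"az":0,"dx":0.1,"dy":0,"dz":0,"hand":200},
    {"ax":0,"ay":0,"az":0,"dx":0.15,"dy":0,"dz":0,"hand":200},
    {"ax":0,"ay":0,"az":0,"dx":0.2,"dy":0,"dz":0,"hand":200}
  ]
}}

```text
time_s: 19.45
tcp_pos: [0.5743, 0.1301, 0.0063]
tcp_rot: [-0.0, -0.624, 0.782, 0.0]
contact_force: [0.4, 0.7, 0.8]
opening: 0.215
```

Request:
{"api": "jog_arm", "payload": {
  "series": [
    {"ax":0,"ay":0,"az":0,"dx":0.05,"dy":0,"dz":0,"hand":200},
    {"ax":0,"ay":0,"az":0,"dx":0.1,"dy":0,"dz":0,"hand":200},
    {"ax":0,"ay":0,"az":0,"dx":0.15,"dy":0,"dz":0,"hand":200},
    {"ax":0,"ay":0,"az":0,"dx":0.2,"dy":0,"dz":0,"hand":200}
  ]
}}

```text
time_s: 19.85
tcp_pos: [0.5739, 0.1282, 0.0063]
tcp_rot: [0.0, -0.624, 0.782, 0.0]
contact_force: [0.0, 0.8, -0.1]
opening: 0.213
```

Request:
{"api": "jog_arm", "payload": {
  "series": [
    {"ax":0,"ay":0,"az":0,"dx":0.05,"dy":0,"dz":0,"hand":200},
    {"ax":0,"ay":0,"az":0,"dx":0.1,"dy":0,"dz":0,"hand":200},
    {"ax":0,"ay":0,"az":0,"dx":0.15,"dy":0,"dz":0,"hand":200},
    {"ax":0,"ay":0,"az":0,"dx":0.2,"dy":0,"dz":0,"hand":200}
  ]
}}

```text
time_s: 20.25
tcp_pos: [0.5735, 0.1264, 0.0063]
tcp_rot: [0.0, -0.624, 0.782, 0.0]
contact_force: [0.7, 1.7, 0.0]
opening: 0.209
```

Request:
{"api": "jog_arm", "payload": {
  "series": [
    {"ax":0,"ay":0,"az":0,"dx":0.05,"dy":0,"dz":0,"hand":200},
    {"ax":0,"ay":0,"az":0,"dx":0.1,"dy":0,"dz":0,"hand":200}
  ]
}}

```text
time_s: 20.45
tcp_pos: [0.5733, 0.1255, 0.0063]
tcp_rot: [0.0, -0.624, 0.782, 0.0]
contact_force: [0.8, 3.2, -0.5]
opening: 0.214
```

Request:
{"api": "jog_arm", "payload": {
  "series": [
    {"ax":0,"ay":0,"az":0,"dx":0,"dy":0,"dz":0,"hand":200}
  ]
}}

```text
time_s: 20.55
tcp_pos: [0.5733, 0.1254, 0.0063]
tcp_rot: [0.0, -0.624, 0.782, 0.0]
contact_force: [0.7, 3.0, -0.9]
opening: 0.22
```

Request:
{"api": "jog_arm", "payload": {
  "series": [
    {"ax":0,"ay":0,"az":0,"dx":0.05,"dy":0,"dz":0,"hand":200}
  ]
}}

```text
time_s: 20.65
tcp_pos: [0.5732, 0.125, 0.0063]
tcp_rot: [0.0, -0.624, 0.782, 0.0]
contact_force: [1.3, 4.4, -0.9]
opening: 0.216
```

Request:
{"api": "jog_arm", "payload": {
  "series": [
    {"ax":0,"ay":0,"az":0,"dx":-0.5,"dy":0,"dz":0,"hand":200},
    {"ax":0,"ay":0,"az":0,"dx":-1.5,"dy":0,"dz":0,"hand":200},
    {"ax":0,"ay":0,"az":0,"dx":-3,"dy":0,"dz":-1,"hand":200},
    {"ax":0,"ay":0,"az":0,"dx":-3.5,"dy":0,"dz":-5,"hand":255},
    {"ax":0,"ay":0,"az":0,"dx":-3.5,"dy":0,"dz":-9,"hand":255},
    {"ax":0,"ay":0,"az":0,"dx":-3.5,"dy":0,"dz":-13,"hand":255},
    {"ax":0,"ay":0,"az":0,"dx":-3.5,"dy":0,"dz":-17,"hand":255},
    {"ax":0,"ay":0,"az":0,"dx":-3.5,"dy":0,"dz":-20,"hand":255},
    {"ax":0,"ay":0,"az":0,"dx":-3.5,"dy":0,"dz":-20,"hand":255},
    {"ax":0,"ay":0,"az":0,"dx":-3.5,"dy":0,"dz":-20,"hand":255}
  ]
}}

```text
time_s: 21.65
tcp_pos: [0.5809, 0.1593, 0.2066]
tcp_rot: [0.0, -0.624, 0.782, 0.0]
contact_force: [0.1, 0.2, -0.1]
opening: 0.003
```

```bash
python3 - <<'E'
from h import *
import pickle
s=bot.sense();st(s);im=bot.get_image("wrist");pickle.dump((s,im),open("w10.pkl","wb"))
cv2.imwrite("pics/w10.png",cv2.resize(im['frame'],(768,576)))
rep(im,s,["wedge","shaker"],["corner_top"])
W=cloud(im,s);m=W[...,2]>0.09
P=W[m]; 
# shaker frame rel. foot axis
xs=(P[:,:2]-F)@w; ys=-(P[:,:2]-F)@v
Q=np.c_[xs,ys,P[:,2]]; Q=Q[(Q[:,1]<0.0)&(Q[:,0]>0)&(Q[:,2]<.17)]
print(len(Q),Q.min(0),Q.max(0))
k=(W[...,2]>.06)&(W[...,2]<.085); A=W[k]; A=A[np.linalg.norm(A[:,:2]-F,axis=1)<0.08]
c,*_=np.linalg.lstsq(np.c_[A[:,:2]-F,np.ones(len(A))],A[:,2],rcond=None); print('plane',c)
d=np.linalg.norm(Q[:,:2],axis=1).min();print('nearest rack to foot axis',d)
E
```

```text
t 21.65 p [0.5809 0.1593 0.2066] v,w rel F (np.float64(-0.1249), np.float64(-0.0005)) fv -0.23 f [ 0.13  0.21 -0.1 ] op 0.003
wedge 0.77 [237.  76. 283. 133.] [563.3  88. ] [57.3 49.9] 77.34 z [0.0086 0.0114 0.0205]
[[532.7000122070312, 65.5], [581.4000244140625, 54.599998474121094], [593.9000244140625, 110.5], [545.2000122070312, 121.5]]
wedge 0.74 [388.  38. 470. 196.] [364.3 156. ] [ 82.1 169.3] 5.79 z [0.0041 0.0126 0.028 ]
[[314.8999938964844, 236.10000610351562], [332.0, 67.69999694824219], [413.6000061035156, 76.0], [396.6000061035156, 244.39999389648438]]
shaker 0.78 [  3.   0. 288.  83.] [644.1  12.6] [ 58.7 234.6] 77.73 z [0.0728 0.0746 0.0759]
[[523.2000122070312, 8.899999618530273], [752.5, -40.900001525878906], [764.9000244140625, 16.399999618530273], [535.7000122070312, 66.19999694824219]]
corner_top 0.61 (np.int64(255), np.int64(45)) [0.5557 0.0382 0.0748]Traceback (most recent call last):
  File "<stdin>", line 11, in <module>
    return umr_minimum(a, axis, None, out, keepdims, initial, where)
ValueError: zero-size array to reduction operation minimum which has no identity
```

View pics/w10.png

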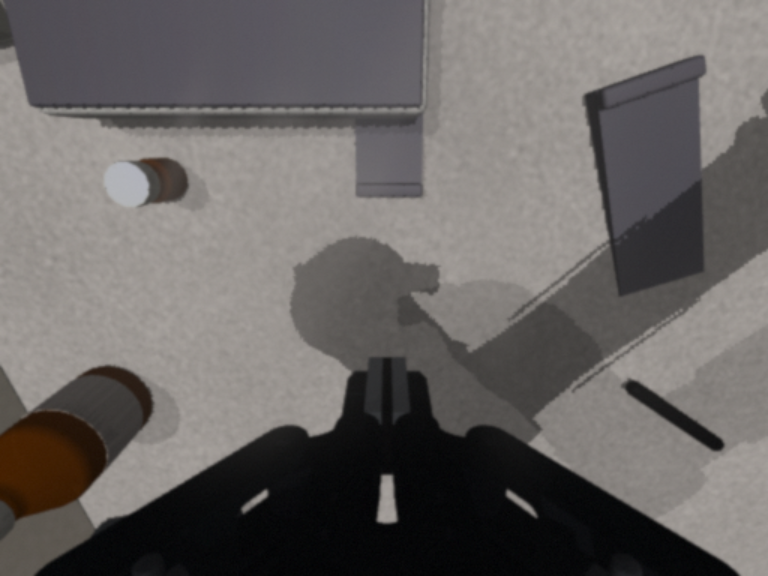

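```bash
python3 - <<'E'
from h import *
import pickle
s,im=pickle.load(open("top0.pkl","rb"))
W=cloud(im);P=W[(W[...,2]>0.09)&(W[...,2]<.175)]
xs=(P[:,:2]-F)@w; ys=-(P[:,:2]-F)@v
Q=np.c_[xs,ys,P[:,2]];Q=Q[(ys<0.03)&(xs>-.03)&(xs<.25)&(ys>-.2)]
print(len(Q),Q.min(0),Q.max(0),np.linalg.norm(Q[:,:2],axis=1).min())
s=bot.sense();print(shift((F[0],F[1],0.10),s),shift((0.5545,0.038,0.075),s))
E
```

```text
1293 [ 0.06218167 -0.16616679  0.09000731] [ 0.19547798 -0.07525536  0.16463036] 0.0988093018099185
[12.39 -0.11 10.5 ] [12.32 -0.2  13.  ]
```

Request:
{"api": "jog_arm", "payload": {
  "series": [
    {"ax":0,"ay":0,"az":0,"dx":3,"dy":0,"dz":0,"hand":255},
    {"ax":0,"ay":0,"az":0,"dx":7,"dy":-0.1,"dz":0,"hand":255},
    {"ax":0,"ay":0,"az":0,"dx":11,"dy":-0.15,"dz":1,"hand":255},
    {"ax":0,"ay":0,"az":0,"dx":12.35,"dy":-0.15,"dz":4,"hand":255},
    {"ax":0,"ay":0,"az":0,"dx":12.35,"dy":-0.15,"dz":7,"hand":255},
    {"ax":0,"ay":0,"az":0,"dx":12.35,"dy":-0.15,"dz":10,"hand":255},
    {"ax":0,"ay":0,"az":0,"dx":12.35,"dy":-0.15,"dz":11.5,"hand":255},
    {"ax":0,"ay":0,"az":0,"dx":12.35,"dy":-0.15,"dz":12.3,"hand":255},
    {"ax":0,"ay":0,"az":0,"dx":12.35,"dy":-0.15,"dz":12.5,"hand":255},
    {"ax":0,"ay":0,"az":0,"dx":12.35,"dy":-0.15,"dz":12.5,"hand":255}
  ]
}}

```text
time_s: 22.85
tcp_pos: [0.5552, 0.0382, 0.0816]
tcp_rot: [0.0, -0.624, 0.782, -0.0]
contact_force: [1.3, -0.2, 0.5]
opening: 0.0
```

```bash
python3 - <<'E'
from h import *
st(bot.sense())
E
```

```text
t 22.85 p [0.5552 0.0382 0.0816] v,w rel F (np.float64(-0.0011), np.float64(0.0015)) fv -0.06 f [ 1.28 -0.24  0.52] op 0.0
```

Request:
{"api": "jog_arm", "payload": {
  "series": [
    {"ax":0,"ay":0,"az":0,"dx":0,"dy":0,"dz":0.15,"hand":255},
    {"ax":0,"ay":0,"az":0,"dx":0,"dy":0,"dz":0.3,"hand":255},
    {"ax":0,"ay":0,"az":0,"dx":0,"dy":0,"dz":0.4,"hand":255},
    {"ax":0,"ay":0,"az":0,"dx":0,"dy":0,"dz":0.5,"hand":255}
  ]
}}

```text
time_s: 23.25
tcp_pos: [0.555, 0.0382, 0.0765]
tcp_rot: [0.0, -0.624, 0.782, -0.0]
contact_force: [0.4, 0.3, 0.2]
opening: 0.001
```

Request:
{"api": "jog_arm", "payload": {
  "series": [
    {"ax":0,"ay":0,"az":0,"dx":0,"dy":0,"dz":0.05,"hand":255},
    {"ax":0,"ay":0,"az":0,"dx":0,"dy":0,"dz":0.1,"hand":255}
  ]
}}

```text
time_s: 23.45
tcp_pos: [0.5549, 0.0382, 0.0753]
tcp_rot: [0.0, -0.624, 0.782, -0.0]
contact_force: [-0.6, -0.7, -0.3]
opening: 0.002
```

Request:
{"api": "jog_arm", "payload": {
  "series": [
    {"ax":0,"ay":0,"az":0,"dx":0,"dy":0,"dz":0.05,"hand":255},
    {"ax":0,"ay":0,"az":0,"dx":0,"dy":0,"dz":0.1,"hand":255}
  ]
}}

```text
time_s: 23.65
tcp_pos: [0.555, 0.0382, 0.0746]
tcp_rot: [0.0, -0.624, 0.782, -0.0]
contact_force: [-2.4, 1.8, 4.2]
opening: 0.001
```

Request:
{"api": "jog_arm", "payload": {
  "series": [
    {"ax":0,"ay":0,"az":0,"dx":0,"dy":0,"dz":0.03,"hand":255},
    {"ax":0,"ay":0,"az":0,"dx":0,"dy":0,"dz":0.05,"hand":255},
    {"ax":0,"ay":0,"az":0,"dx":0,"dy":0,"dz":0.05,"hand":255}
  ]
}}

```text
time_s: 23.95
tcp_pos: [0.555, 0.0382, 0.0746]
tcp_rot: [0.0, -0.624, 0.782, -0.0]
contact_force: [-2.4, -0.1, 5.3]
opening: -0.003
```

Request:
{"api": "jog_arm", "payload": {
  "series": [
    {"ax":0,"ay":0,"az":0,"dx":0,"dy":0,"dz":0.05,"hand":255},
    {"ax":0,"ay":0,"az":0,"dx":0,"dy":0,"dz":0.1,"hand":255},
    {"ax":0,"ay":0,"az":0,"dx":0,"dy":0,"dz":0.1,"hand":255}
  ]
}}

```text
time_s: 24.25
tcp_pos: [0.555, 0.0382, 0.0745]
tcp_rot: [0.0, -0.624, 0.782, -0.0]
contact_force: [-5.7, 1.1, 11.3]
opening: -0.001
```

Request:
{"api": "jog_arm", "payload": {
  "series": [
    {"ax":0,"ay":0,"az":0,"dx":0,"dy":0.02,"dz":0.03,"hand":255},
    {"ax":0,"ay":0,"az":0,"dx":0,"dy":0.03,"dz":0.04,"hand":255},
    {"ax":0,"ay":0,"az":0,"dx":0,"dy":0.03,"dz":0.04,"hand":255},
    {"ax":0,"ay":0,"az":0,"dx":0,"dy":0.03,"dz":0.04,"hand":255},
    {"ax":0,"ay":0,"az":0,"dx":0,"dy":0.03,"dz":0.04,"hand":255},
    {"ax":0,"ay":0,"az":0,"dx":0,"dy":0.03,"dz":0.04,"hand":255}
  ]
}}

```text
time_s: 24.85
tcp_pos: [0.555, 0.0382, 0.0744]
tcp_rot: [0.001, -0.624, 0.782, -0.001]
contact_force: [-5.1, 0.5, 12.7]
opening: 0.001
```

```bash
python3 - <<'E'
from h import *
st(bot.sense())
im=bot.get_image("scene");cv2.imwrite("pics/s11.png",cv2.resize(im['frame'][120:300,150:390],None,fx=3.3,fy=3.3,interpolation=cv2.INTER_CUBIC))
E
```

```text
t 24.85 p [0.555  0.0382 0.0744] v,w rel F (np.float64(-0.001), np.float64(0.0013)) fv 0.64 f [-5.14  0.51 12.73] op 0.001
```

View pics/s11.png

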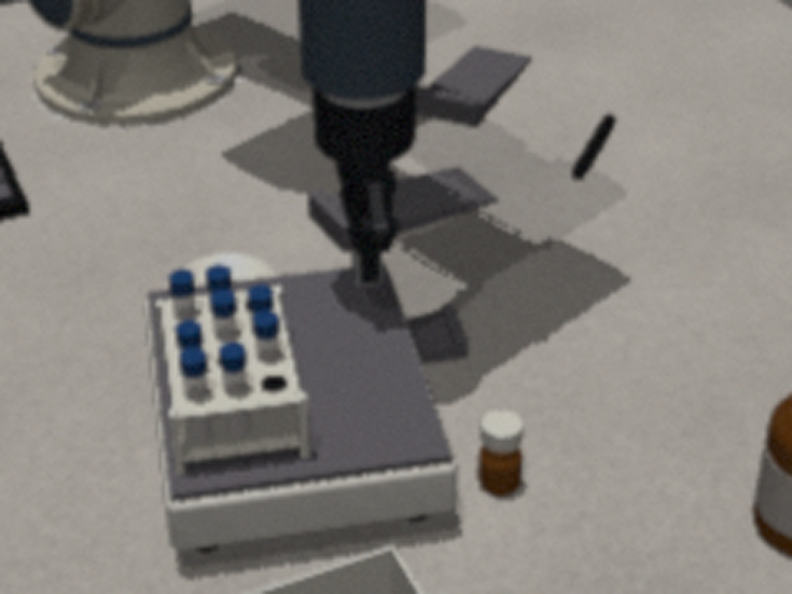

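The press reached 12.7 N and the top gave only about 0.2 mm, so the foot is supported. Next I'll lift off, back away and check.

Request:
{"api": "jog_arm", "payload": {
  "series": [
    {"ax":0,"ay":0,"az":0,"dx":0,"dy":0,"dz":-0.2,"hand":255},
    {"ax":0,"ay":0,"az":0,"dx":0,"dy":0,"dz":-1,"hand":255},
    {"ax":0,"ay":0,"az":0,"dx":0,"dy":0,"dz":-4,"hand":255},
    {"ax":0,"ay":0,"az":0,"dx":0,"dy":0,"dz":-8,"hand":255},
    {"ax":0,"ay":0,"az":0,"dx":-2,"dy":0,"dz":-11,"hand":255},
    {"ax":0,"ay":0,"az":0,"dx":-6,"dy":0,"dz":-13,"hand":255},
    {"ax":0,"ay":0,"az":0,"dx":-10,"dy":0,"dz":-13,"hand":255},
    {"ax":0,"ay":0,"az":0,"dx":-12.3,"dy":0,"dz":-13,"hand":255},
    {"ax":0,"ay":0,"az":0,"dx":-12.3,"dy":0,"dz":-13,"hand":255},
    {"ax":0,"ay":0,"az":0,"dx":-12.3,"dy":0,"dz":-13,"hand":255}
  ]
}}

```text
time_s: 25.9
tcp_pos: [0.5818, 0.1583, 0.2021]
tcp_rot: [-0.0, -0.624, 0.781, -0.0]
contact_force: [0.4, -0.2, 0.9]
opening: 0.0
```

```bash
python3 - <<'E'
from h import *
import pickle
s=bot.sense();st(s);im=bot.get_image("wrist")
cv2.imwrite("pics/w12.png",cv2.resize(im['frame'],(768,576)))
rep(im,s,["wedge","shaker"],["corner_top"])
s0,i0=pickle.load(open("w10.pkl","rb"))
for S,I in((s0,i0),(s,im)):
    W=cloud(I,S);A=W[(W[...,2]>.065)&(W[...,2]<.085)]
    A=A[(abs((A[:,:2]-F)@v)<.02)&((A[:,:2]-F)@w>-.02)&((A[:,:2]-F)@w<.18)]
    print(len(A),np.polyfit((A[:,:2]-F)@w,A[:,2],1))
im=bot.get_image("top");W=cloud(im)
a,b=pickle.load(open("top0.pkl","rb"))
cv2.imwrite("pics/t12.png",cv2.resize(im['frame'][60:320,80:410],None,fx=2.3,fy=2.3))
for q in ["dish","vial","beaker","tip_box","marker","small_rack"]:
    bb=bot.mark_of(im,q)
    if bb:
        u,vv=np.round(bb[0]['uv']).astype(int);print(q,round(bb[0]['conf'],2),u,vv,W[vv,u].round(3))
E
```

```text
t 25.9 p [0.5818 0.1583 0.2021] v,w rel F (np.float64(-0.1241), np.float64(0.0006)) fv 0.14 f [ 0.35 -0.23  0.89] op 0.0
wedge 0.68 [390.  38. 474. 198.] [363.8 155.7] [ 82.7 167.2] 5.78 z [0.0041 0.0126 0.028 ]
[[314.29998779296875, 234.6999969482422], [331.1000061035156, 68.30000305175781], [413.29998779296875, 76.69999694824219], [396.5, 243.0]]
wedge 0.65 [235.  78. 286. 133.] [563.2  88.3] [55.7 52.9] 77.35 z [0.0085 0.0114 0.0206]
[[531.2999877929688, 66.9000015258789], [582.9000244140625, 55.29999923706055], [595.0999755859375, 109.69999694824219], [543.5, 121.30000305175781]]
shaker 0.9 [  0.   1. 290.  83.] [644.4  12.6] [ 58.2 235.5] 77.77 z [0.0729 0.0746 0.0759]
[[523.2000122070312, 9.100000381469727], [753.2999877929688, -40.70000076293945], [765.5999755859375, 16.100000381469727], [535.5, 66.0]]
corner_top 0.96 (np.int64(256), np.int64(44)) [0.5557 0.0371 0.0748]
12083 [-0.00120926  0.07478789]
12519 [-0.00108786  0.07479812]
dish 0.84 273 194 [ 0.444 -0.032  0.005]
vial 0.66 227 157 [0.558 0.115 0.022]
beaker 0.92 370 180 [ 0.484 -0.328  0.054]
tip_box 0.74 380 146 [ 0.588 -0.359  0.065]
```

View pics/w12.png

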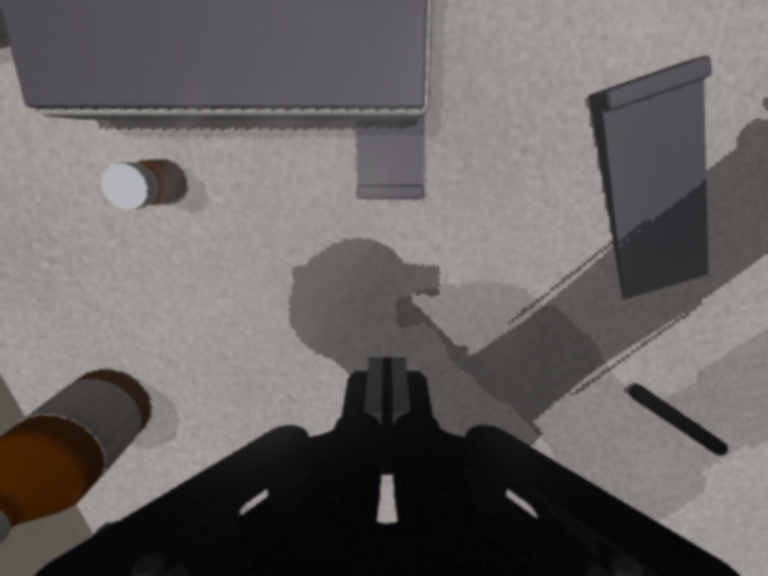

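View pics/t12.png

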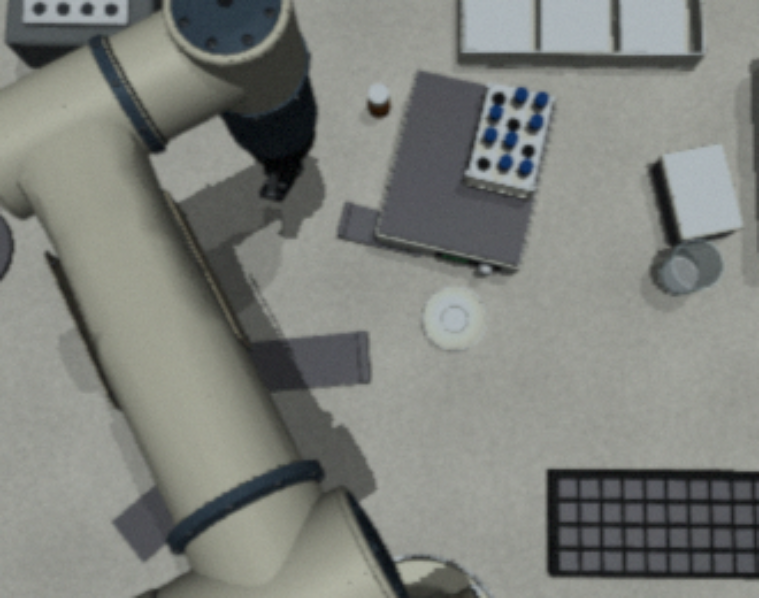

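Nothing changed with the press. The wedge is in place with its lip at (390,190), the shaker corner is still at (0.5355, 0.066), and the top is level. I'm handing the job in.

```bash
python3 -c "
from station import bot
print(bot.close_job())"
```

```text
the job is handed in; nothing more can be done
None
```

The smallest wedge (120 x 50 mm) is now under the shaker's left front foot and holding it. The job was handed in at about 26 s and gave no verdict.

- **Wedging:** I nudged the wedge sideways along the bench until it lined up with the foot, without lifting or gripping it. I then pushed it in from the back face, thin end first. The push stayed at noise level (within about 1 N) until the wedge met the foot. It held about 3 N when I paused, and I stopped at about 4.6 N.
- **Rock test:** I pressed on the top over the foot with shut fingertips, up to 12.7 N for about half a second. The top gave about 0.2 mm, so it no longer rocks. The press also pushed about 5 N sideways on the shaker, but it did not slide.
- **Last checks:**
  - **Shaker:** its corner reads the same as before to within 1 mm, and the tilt of the top did not change with the press. I did not measure the tilt before wedging.
  - **Wedge:** it stayed where I left it after the press.
  - **Bystanders:** the dish, vial, beaker, tip box, marker and the larger look-alike near the shaker look undisturbed. The network misreported the vial on the wedge, but the pictures show it in its place. The arm hid the small rack and most of the other look-alike in the last pictures, so I could not re-check those two.

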